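Roll a cartridge fuse home in the test fixture

ROBOT

A 6-joint arm with a two-finger parallel gripper is mounted at the origin on a cart in front of the work surface, level with it; the furniture and walls round the work are solid. World frame = base frame: x ahead of the robot, y to its left, z up, the work surface at z = 0. Lengths are in m, angles in rad, forces in N, time in s.
With the tool pointing down it reaches from about 0.425 to 0.95 m from the base axis. Payload 3.5 kg.
Tool frame: the origin (TCP) lies on the mounting face of the last link; the fingertips stand 173 mm ahead of it and the grasp point (between the pads) lies 155 mm ahead of it; z points along the fingers, x is the direction in which the jaws open and shut, and the axes are right-handed (so a half turn about z gives the same grasp; the last joint's range is limited). The gripper opens to 85 mm and grips with 20 to 120 N. Pads are 22 mm wide; open, the fingers measure 114 mm over their backs; the gripper's body (76 mm by 85 mm) begins 54 mm behind the grasp point. The pads swing forward as they close: fully open they stand 13 mm farther back than shut.
Start: joints at [1.011, 0.286, 1.577, -0, 1.279, -0.15], TCP at [0.269, 0.619, 0.405] pointing down, gripper open.
Joint ranges: [-2.77, 2.77], [-0.9, 2.22], [0.21, 2.48], [-1.53, 4.67], [0.24, 2.81], [-2.84, 2.84]. Speed limits (rad/s): [2.79, 2.79, 3.14, 3.14, 3.14, 3.14].

INTERFACE

Orientations are given as a unit quaternion [x, y, z, w].
In Python, from plant import get_state, read_camera, sign_off gives the robot as it stands.
- The arm moves only by the shell command python3 -m jog 'ROWS' [FORCE]. ROWS is JSON, a list of rows, each an object of numbers: "grip": the closure, from 0 (fully open) to 1 (shut); "x", "y", "z": the shift along the tool's x, y, z in mm; "rx", "ry", "rz": the turn, a rotation vector about the tool's x, y, z in degrees. A call has 1 to 8 rows; each row shifts and turns the commanded pose from where the row before left it, along the tool's axes as they then stand; what a row does not reach is not made up. A row lasts 1/12 s, in which the tool goes at most 41.7 mm and 7.16 degrees, less where a joint would pass 70% of its speed; a pose out of reach is approached as far as the arm can. A call with a gripper value outside its range is refused whole. The fingers move at their own pace and stop on an object; FORCE is the grip in N (left out, the last holds). Time passes only in rows, so rows that do not move let the fingers close. It gives the time, the measured TCP pose, the force and the opening at its end, in the units of the state.
- get_state(): the state, without advancing time (a new reading comes with each control period).
- read_camera(name): name is "side" or "top"; returns a dict with "frame" (480x640x3 uint8, red, green, blue), "intrinsics" (3x3 intrinsics, pixels), "R" (3x3) and "t" (3): a world point X has camera coordinates R X + t. Camera axes: x right, y down, z forward; pixel columns grow to the right and rows downward; lengths in m; the calibration is good to about 2 mm. A picture is of the moment at which its call begins. There is no depth.
- sign_off(): hands the job in, once; it reports no verdict.
The state is a dict: "time": time; "qpos": joint angles; "dq": joint speeds; "joint_efforts": joint torques, N m; "eef_pos": TCP position; "tcp_rot": TCP orientation; "contact_force": force on the tool from outside, world axes, zero at the start; "wrist_torque": the same for the moment, N m; "opening": opening from 0.0 (shut) to 1.0 (fully open).
Only numpy, scipy, OpenCV 4.12 (cv2) and the standard library are available. Lean on these libraries where they do the work, as an engineer would, in place of code of your own. Each camera call takes 0.05 s, during which the arm holds its last target.

TASK

Pick up the push paddle by its upright grip and with its blade roll the fuse gently along the track of the test fixture, over the low sill into the nest and against the copper contact; keep pushing until the contact has slid fully home on its buffer spring, and hold a steady push of about 8 newtons (6 to 10) there for a second. Then ease off slowly so that the fuse stays in the nest, and stand the paddle upright on the bench beside the fixture. Touch the fuse with the paddle only, never push it harder than 15 newtons, and leave the other things on the bench alone.

Things in the scene. Friction and masses are not known exactly. Their poses are not given: they have to be found in the camera images.
- fixture: Fuse test fixture, fixed on the bench: a straight grey track in a channel 62 mm wide between two aluminium walls (6 mm thick, 8 mm above it), on a dark steel base 340 x 90 mm. Origin: centre of the underside. x runs along the track from the open loading end (x = -170 mm) to the contact end (+170 mm), y across, z up. Level track 20 mm above the bench from x = -170 to 0.
- nest (a point): Middle of the nest floor at fixture x = +100 mm, 18 mm above the bench. Between track and nest is a low smooth sill: from fixture x = 0 to +40 mm the track climbs gently from 20 to 21.5 mm above the bench, then falls from +45 to +75 mm to the nest floor at 18 mm, which runs on to the contact plate. Axes as the fixture's.
- contact_slot (a point): Fixture x = +120 mm, 30 mm above the bench, about where the copper contact plate (52 x 22 mm) stands before a black block. Its face starts at x = +104 to +126 mm. Pushed along +x it slides back stiffly (2.5 N drag) for an unmeasured 2 to 16 mm, stays where it is left, and seats on a buffer spring: then the force climbs 3 N per mm, at most 8 mm more. The spring pushes back when eased.
- fuse_center (a point): Centre of the cartridge fuse: a plain white ceramic cylinder with steel end caps, 22 mm in diameter, 58 mm long, 60 g, lying across the track (its axis along the fixture's y) on the level part, so that it can roll along it; it runs on a few mm when a slow push stops. Its centre is 31 mm above the bench on the level track, 29 mm in the nest.
- fuse: The fuse itself, same point as fuse_center; its y is the cylinder's axis.
- paddle: Push paddle, loose, 120 g, standing upright on the bench to the right of the fixture. Origin: centre of the underside of its foot; x points forward to the blade, z up. Foot 46 mm (x) by 40 mm (y) by 6 mm high; upright blade at the front, 46 mm wide, 30 mm high from the underside, its flat front face at x = +24 mm; black upright grip at the centre, 16 mm (x) by 26 mm (y), top 97 mm above the underside.
- paddle_grip (a point): Point to grasp on the paddle's upright grip: on its centre line, 75 mm above the underside and 22 mm below the top.
- flux_bottle: Bystander: small white dropper bottle, 30 mm in diameter, 74 mm high, origin under its centre.
- solvent_bottle: Bystander: white dropper bottle, 44 mm in diameter, 105 mm high, origin under its centre.
- solder_spool: Bystander: spool of solder wire, 49 mm in diameter, 43 mm high, origin under its centre.
- heat_sink: Bystander: finned heat sink 30 x 30 x 17 mm, origin under its centre.
- battery_9v: Bystander: black block battery 26 x 49 x 17 mm, origin under its centre.
There are look-alikes about, which are no part of the job. Leave any turquoise look-alike of the paddle alone.

How it is judged:
By the outcome, as a careful person would: the job done as asked, in the order asked, and still so for the second after the job is handed in, with the robot touching nothing.
It also fails if it takes over 66 s, if anything falls off the work surface, if the arm or the gripper's body presses on something with over 40 N, if the wrist force passes 120 N, or if a joint passes its speed limit or range.

## Working session

There is one attempt and no reset: what is moved stays moved. The work goes in short steps, Python scripts to look and compute and a shell command to move; the robot and the scene stay as the last step left them, time stands still between calls to the robot, and variables do not carry over. Pictures are saved under pics/ and viewed, and the job is handed in when it is done.

```bash
ls; mkdir -p pics; python3 - <<'E'
from plant import *
import cv2,numpy as np
s=get_state();print(s)
for n in("side","top"):
    c=read_camera(n);cv2.imwrite(f"pics/{n}0.png",c["frame"][:,:,::-1]);print(n,c["intrinsics"],c["R"],c["t"], -np.array(c["R"]).T@c["t"])
E
```

```text
pics
{'time': 0.0, 'qpos': array([ 1.01102439e+00,  2.87215737e-01,  1.57816246e+00,  1.12600092e-05,
        1.27858895e+00, -1.49995669e-01]), 'dq': array([-0.00078329,  0.00017537,  0.00144054,  0.00028896, -0.00125907,
       -0.00110123]), 'joint_efforts': array([ 4.92517793e-04, -4.05975151e+01, -2.92631328e+01, -1.26004193e-04,
        5.79469561e-03, -1.78698400e-05]), 'eef_pos': array([0.26876266, 0.6189233 , 0.40332117]), 'tcp_rot': array([ 8.36183336e-01,  5.48448739e-01, -1.08116140e-03,  4.90586003e-04]), 'contact_force': array([-0.58213757, -0.2570859 , -0.6470808 ]), 'wrist_torque': array([-0.02517138,  0.01946791, -0.02315825]), 'opening': 1.003806661013924}
side [[571.74693369   0.         316.6934696 ]
 [  0.         571.74693369 245.62568393]
 [  0.           0.           1.        ]] [[ 0.99377178 -0.11099531 -0.00988426]
 [-0.05620137 -0.42263473 -0.90455585]
 [ 0.09622402  0.89947758 -0.42624056]] [-0.56301897  0.05467912  1.65003202] [ 0.40381269 -1.52354998  0.74720587]
top [[474.95760349   0.         323.23360571]
 [  0.         474.95760349 243.89598281]
 [  0.           0.           1.        ]] [[-0.01503416 -0.99979437 -0.0136084 ]
 [-0.99815327  0.01580782 -0.05865289]
 [ 0.05885595  0.01270147 -0.99818568]] [-0.11871741  0.56363938  1.3877972 ] [ 0.47913356 -0.14522998  1.41672282]
```

View pics/side0.png

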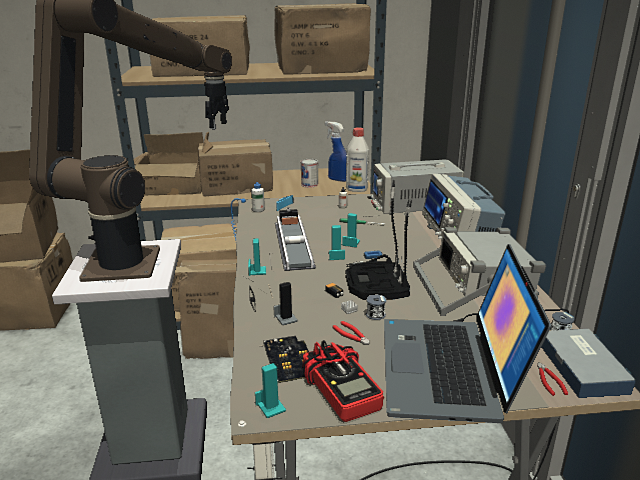

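View pics/top0.png

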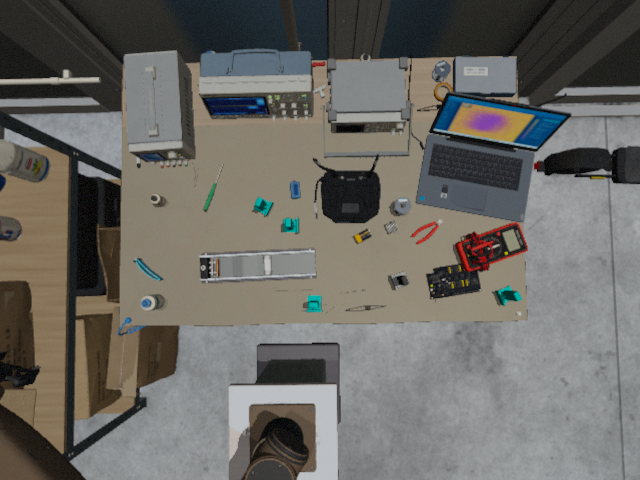

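The side view shows the dark paddle at (287,300). In the top view the candidates are that dark paddle at (398,281) and turquoise look-alikes at (262,207), (290,226), (314,303) and (508,296). By the description I choose the dark one, right of the fixture. The fixture is at (258,265) with its contact end to the left (+y), and the fuse is at (267,264). Next are the close crops.

```bash
python3 - <<'E'
import cv2,numpy as np
t=cv2.imread("pics/top0.png");s=cv2.imread("pics/side0.png")
def z(im,x0,x1,y0,y1,k):return cv2.resize(im[y0:y1,x0:x1],None,fx=k,fy=k,interpolation=cv2.INTER_CUBIC)
a=z(t,370,430,255,310,6);b=z(s,260,310,270,330,6)
H=max(a.shape[0],b.shape[0]);o=np.zeros((H,a.shape[1]+b.shape[1],3),np.uint8);o[:a.shape[0],:a.shape[1]]=a;o[:b.shape[0],a.shape[1]:]=b
cv2.imwrite("pics/pad.png",o)
cv2.imwrite("pics/fixt.png",np.vstack([z(t,190,325,240,290,5)]))
cv2.imwrite("pics/fixs.png",z(s,265,325,195,280,7))
E
```

```text
(no output)
```

View pics/pad.png

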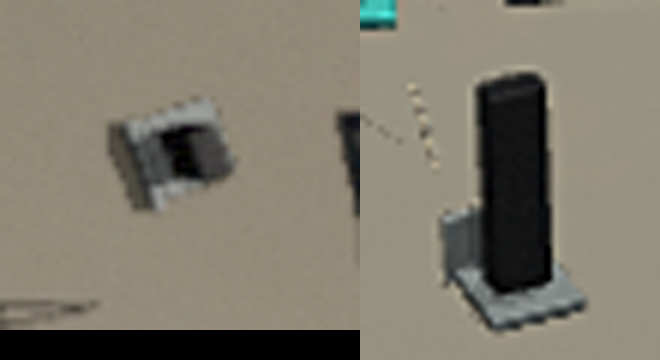

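View pics/fixt.png

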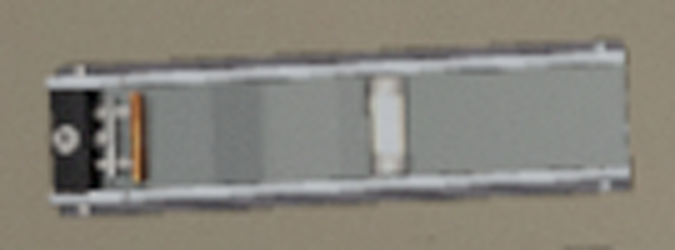

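View pics/fixs.png

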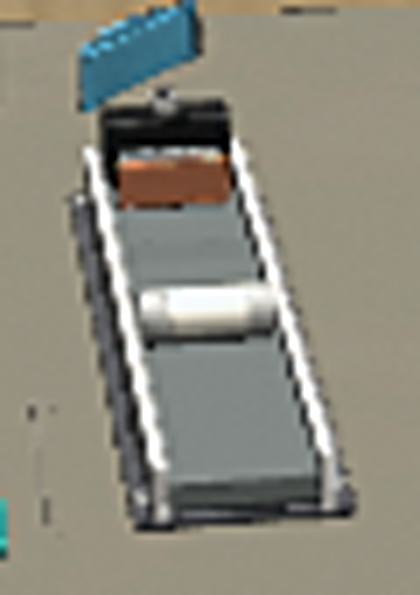

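```bash
cat > h.py <<'E'
import numpy as np,cv2
from plant import *
def ray(c,u,v):
    R=np.array(c["R"]);d=R.T@np.linalg.inv(c["intrinsics"])@np.array([u,v,1.]);return -R.T@c["t"],d/np.linalg.norm(d)
def onz(c,u,v,z):
    o,d=ray(c,u,v);return o+d*(z-o[2])/d[2]
def tri(r1,r2):
    A=np.zeros((3,3));b=np.zeros(3);
    for o,d in(r1,r2):
        P=np.eye(3)-np.outer(d,d);A+=P;b+=P@o
    x=np.linalg.solve(A,b);return x,[np.linalg.norm((np.eye(3)-np.outer(d,d))@(x-o)) for o,d in(r1,r2)]
def proj(c,X):
    p=np.array(c["intrinsics"])@(np.array(c["R"])@X+c["t"]);return p[:2]/p[2]
E
python3 - <<'E'
from h import *
t=read_camera("top");s=read_camera("side")
T=t["frame"];S=s["frame"]
# candidates
hsv=cv2.cvtColor(T,cv2.COLOR_RGB2HSV)
def show(m,off,name):
    n,l,st,ce=cv2.connectedComponentsWithStats(m.astype(np.uint8))
    for i in range(1,n):
        if st[i,4]>15:print(name,st[i],ce[i]+off)
# fuse top: white
x0,y0=240,250
sub=T[y0:282,x0:300].astype(int)
show((sub.min(2)>185),np.array([x0,y0]),"fuse white")
x0,y0=275,215
sub=S[y0:255,x0:315].astype(int)
show(sub.min(2)>170,np.array([x0,y0]),"fuse side")
# grip side
x0,y0=265,275
sub=S[y0:330,x0:305].astype(int); m=sub.max(2)<50
show(m,np.array([x0,y0]),"grip side")
c=cv2.findContours(m.astype(np.uint8),0,2)[0];c=max(c,key=cv2.contourArea);print(cv2.minAreaRect(c),"off",x0,y0, cv2.approxPolyDP(c,1.5,True)[:,0].tolist())
x0,y0=380,265
sub=T[y0:298,x0:415].astype(int); print(sub.max(2)[3:25,4:32])
E
```

```text
fuse white [25  8  5 12 40] [267.05 264.25]
fuse side [ 2  1 10 39 70] [281.71428571 235.74285714]
fuse side [ 10   0  26  40 159] [298.73584906 236.47798742]
grip side [ 15   8  12  36 393] [285.26463104 300.54707379]
((20.5, 25.5), (35.0, 11.0), 90.0) off 265 275 [[24, 8], [15, 9], [15, 39], [17, 43], [26, 41]]
[[145 145 144 145 145 146 145 145 144 146 146 147 146 145 144 145 144 146
  144 144 144 146 146 146 145 143 145 143]
 [144 145 147 145 144 145 144 145 146 144 144 146 144 146 145 144 145 145
  146 144 145 144 146 146 145 145 143 146]
 [148 147 144 146 145 144 145 144 145 146 147 145 146 145 147 144 146 145
  147 146 146 146 144 146 146 145 147 146]
 [145 146 145 147 145 144 145 145 144 144 146 144 146 147 143 145 145 140
  121 135 147 135 146 146 145 143 144 146]
 [145 147 146 143 144 145 146 143 145 146 148 146 147 146 138 114 125 147
  142 143 153 142 146 144 144 143 145 146]
 [145 146 144 145 145 148 145 145 146 146 146 141 129 135 149 142 140 156
  157 154 155 146 125 145 147 144 146 146]
 [146 145 145 145 145 145 141 131 136 140 130 143 144 143 156 154 152 154
  154 151
[... 1089 characters left out ...]
145 146 144 145 144 134  82  81  76  51  69  74  72  79  74  51  56  35
   24  35  52  53  76  91 127 140 146 146]
 [143 146 149 146 146 143 119  81  76  52  55  76  74  99 131 127 124 115
  114  98  84 108 117 134 147 145 147 148]
 [144 145 145 145 144 148 134  83  78  66  64 120 140 135 152 155 142 120
  131 126 122 140 141 147 146 146 145 147]
 [147 147 146 146 145 146 134  81  82  78  59 113 152 129 133 136 146 132
  138 140 141 145 146 146 146 145 146 148]
 [145 146 148 148 148 144 143 117  84  80  60  92 151 141 134 138 147 146
  145 146 146 147 145 146 146 148 146 146]
 [148 145 147 147 145 147 144 135  83  79  75  87 142 151 147 146 147 147
  145 148 147 147 146 144 145 149 147 146]]
```

```bash
python3 - <<'E'
from h import *
t=read_camera("top");s=read_camera("side")
T=t["frame"];S=s["frame"]
# grip top quad
k=8
def up(I,x0,x1,y0,y1):return cv2.resize(I[y0:y1,x0:x1],None,fx=k,fy=k,interpolation=cv2.INTER_LINEAR)
def back(p,x0,y0):return (np.array(p,float)+.5)/k-.5+[x0,y0]
g=up(T,394,414,270,292).max(2); m=((g>42)&(g<95)).astype(np.uint8)
m=cv2.morphologyEx(m,cv2.MORPH_OPEN,np.ones((17,17)))
n,l,st,ce=cv2.connectedComponentsWithStats(m)
for i in range(1,n):
    r=cv2.minAreaRect(cv2.findContours((l==i).astype(np.uint8),0,2)[0][0]);c=back(r[0],394,270)
    print(st[i],c,np.array(r[1])/k,r[2],onz(t,*c,.097))
# base front edge of the blade: left crossing of 115 per row
pts=[]
for r in range(277,291):
    row=T[r].max(1).astype(float)
    for x in range(382,396):
        if row[x]>=113>row[x+1]: pts.append((x+(row[x]-113)/(row[x]-row[x+1]),r));break
pts=np.array(pts);W=np.array([onz(t,*p,0)[:2] for p in pts])
vx,vy,px,py=cv2.fitLine(W.astype(np.float32),cv2.DIST_HUBER,0,.001,.001).ravel();print("blade line yaw",np.degrees(np.arctan2(vy,vx)),"through",px,py, pts[[0,-1]])
# grip in side: triangulate the top centre
for uv in[(284.5+.3,284.5)]:
    o,d=ray(s,*uv);print("side ray at z=.097",onz(s,*uv,.097))
# fixture: white wall tops
m=(T[235:295,190:325].min(2)>150).astype(np.uint8)
# walls: fit lines through bright maxima, per column
up_,lo=[],[]
for c in range(210,312):
    col=T[245:262,c].min(1).astype(float);w=np.clip(col-150,0,None)
    if w.sum()>20: up_.append((c,245+(w*np.arange(17)).sum()/w.sum()))
    col=T[268:288,c].min(1).astype(float);w=np.clip(col-150,0,None)
    if w.sum()>20: lo.append((c,268+(w*np.arange(20)).sum()/w.sum()))
L=[]
for nme,p in(("up",up_),("lo",lo)):
    W=np.array([onz(t,*q,.028)[:2] for q in p]);v=cv2.fitLine(W.astype(np.float32),cv2.DIST_HUBER,0,.001,.001).ravel();L.append(v)
    print(nme,len(p),v,np.degrees(np.arctan2(v[1],v[0])), "x at y=0",v[2]-v[3]*v[0]/v[1])
for y in(-.1,0,.1,.2):print(y,[v[2]+(y-v[3])*v[0]/v[1] for v in L])
# fuse
print("fuse top",onz(t,267.05,264.25,.042),onz(t,267.05,264.25,.031))
for r in(258,262,266,270):print(T[r,255:280].min(1))
for r in(260,265,270):print(T[r,308:322].max(1),T[r,198:222,0],T[r,198:222,2])
E
```

```text
[  66   53   47   68 2368] [404.74203873 280.28542995] [8.74010086 4.93085575] 73.61045837402344 [ 0.45260974 -0.35226467  0.097     ]
[   0   63   36   95 2282] [395.75   283.3125] [11.75   4.375] 90.0 [ 0.44463386 -0.32725573  0.097     ]
blade line yaw 20.88603 through 0.4418328 -0.3213255 [[387.39215686 277.        ]
 [391.43636364 289.        ]]
side ray at z=.097 [ 0.45314974 -0.35319559  0.097     ]
up 101 [ 0.03286076 -0.9994599   0.53571403  0.08351958] -88.116875 x at y=0 0.53846
lo 101 [ 0.02940286 -0.9995676   0.46928316  0.04671881] -88.315094 x at y=0 0.47065744
-0.1 [np.float32(0.54174787), np.float32(0.473599)]
0 [np.float32(0.53846), np.float32(0.47065744)]
0.1 [np.float32(0.53517216), np.float32(0.46771586)]
0.2 [np.float32(0.5318843), np.float32(0.4647743)]
fuse top [0.50370727 0.0359123  0.042     ] [0.5039039  0.03736173 0.031     ]
[138 138 133 130 129 130 134 120  90 139 169 186 181 167 143 120 112 133
 132 133 132 134 137 133 134]
[136 137 135 132 132 130 133 120  99 152 184 188 188 187 184 151 113 132
 133 134 132 134 135 132 134]
[137 137 136 131 130 130 130
[... 245 characters left out ...]
 44  42  42  43  47  51  45  19  14  28  85 131 126  82 112 127
 145 146  82 102 111 127] [113 100  38  41  41  43  46  49  44  20  14  30  88 127 124  83 114 115
  70  51  56  94 112 127]
[142 141 140 144 142 143 145 147 145 144 143 143 145 145] [137 127  73  63 121 150 107  48  48  34   9  16  76 139 149  82 107 120
 142 174  78  94 112 127] [114 106  64  61 117 145 103  47  47  36   3  20  76 138 147  79 108 115
  72  76  41  80 113 127]
[143 144 143 143 143 142 144 142 148 146 144 144 144 144] [138 127  70  69 116 126  79  49  44  42   0  19  62 138 171  77 102 114
 131 175  74  92 113 127] [113 103  57  65 112 122  74  47  45  39   0  18  63 137 169  76 102 115
  76  77  27  73 113 127]
```

```bash
python3 - <<'E'
from h import *
t=read_camera("top");s=read_camera("side");T=t["frame"].astype(int)
for r in(254,258,262,266,270,274):print(r,T[r,308:324].tolist()[4:13])
for u in(199.5,315.,316.):print(u,onz(t,u,264,.0),onz(t,u,264,.02))
for u in(215.5,218.5):
  print(u,onz(t,u,267,.03),onz(t,u,267,.041))
ax=np.array([-.0311,.9995])
cv2.imwrite("pics/r.png",cv2.resize(t["frame"][245:290,290:325,::-1],None,fx=14,fy=14,interpolation=cv2.INTER_CUBIC))
# predicted pixel of fixture corners for centre guess along axis
for yc in(.055,.060,.065):
  c=np.array([.5046-.0311*yc,yc]);n=np.array([.9995,.0311])
  print(yc,[proj(t,np.r_[c+ax*a+n*b,z]).round(1).tolist() for a,b,z in((-.17,.0,.02),(-.17,0,0),(.17,0,0),(0,0,.02),(.04,0,.0215))],[proj(s,np.r_[c+ax*a+n*b,z]).round(1).tolist() for a,b,z in((-.17,.045,.0),(-.17,-.045,0),(-.17,0,.02))])
E
```

```text
254 [[140, 143, 139], [139, 143, 140], [134, 136, 132], [125, 121, 108], [143, 136, 119], [146, 138, 120], [145, 136, 117], [145, 138, 120], [144, 137, 117]]
258 [[139, 141, 140], [141, 143, 140], [138, 139, 134], [131, 125, 114], [144, 136, 119], [145, 138, 120], [146, 137, 120], [145, 136, 121], [144, 136, 119]]
262 [[139, 141, 139], [141, 143, 139], [134, 138, 133], [124, 122, 112], [143, 136, 118], [143, 136, 118], [146, 138, 120], [145, 138, 120], [146, 136, 120]]
266 [[139, 143, 140], [140, 142, 141], [138, 141, 139], [136, 136, 130], [142, 134, 118], [147, 139, 122], [145, 136, 120], [144, 136, 121], [146, 138, 120]]
270 [[139, 142, 140], [141, 145, 141], [141, 144, 142], [143, 140, 136], [144, 136, 118], [145, 135, 120], [145, 139, 122], [143, 136, 119], [143, 136, 120]]
274 [[179, 182, 186], [178, 181, 185], [180, 184, 186], [171, 173, 176], [122, 116, 102], [146, 137, 121], [148, 138, 124], [147, 137, 121], [146, 136, 120]]
199.5 [0.50829244 0.24383345 0.        ] [0.5078808  0.23834101 0.02      ]
315.0 [ 0.50301869 -0.10175188  0.        ] [ 0.5026815  -0.10236566  0.02      ]
316.0 [ 0.50297318 -0.10473397  0.        ] [ 0.50263663 -0.10530566  0.02      ]
215.5 [0.49818672 0.18861614 0.03      ] [0.49803558 0.18596795 0.041     ]
218.5 [0.49805314 0.17981295 0.03      ] [0.49790306 0.17723458 0.041     ]
0.055 [[319.2, 262.1], [319.4, 262.2], [205.8, 267.5], [261.6, 264.7], [247.9, 265.4]] [[316.4, 271.2], [284.4, 273.6], [300.3, 266.0]]
0.06 [[317.5, 262.1], [317.7, 262.3], [204.1, 267.6], [259.9, 264.8], [246.2, 265.4]] [[316.2, 270.4], [284.2, 272.8], [300.1, 265.2]]
0.065 [[315.8, 262.2], [316.0, 262.4], [202.5, 267.6], [258.2, 264.9], [244.5, 265.5]] [[315.9, 269.5], [284.1, 271.9], [299.9, 264.4]]
```

View pics/r.png

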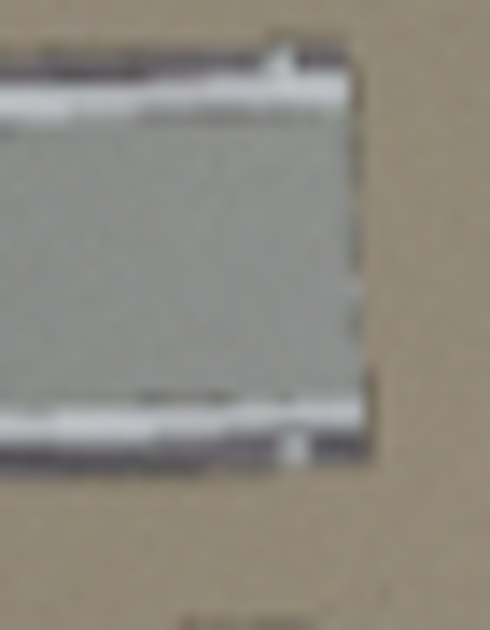

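```bash
cat >> h.py <<'E'
from scipy.spatial.transform import Rotation as Ro
def totool(target,yaw=None):
    s=get_state();R=Ro.from_quat(s["tcp_rot"]);d=np.array(target)-s["eef_pos"]
    x=R.as_matrix()[:,0];y0=np.degrees(np.arctan2(x[1],x[0]))
    print("t",round(s["time"],2),"pos",s["eef_pos"].round(4),"yaw",round(y0,2),"z",R.as_matrix()[:,2].round(4),"tool mm",(R.inv().apply(d)*1000).round(1),"rz",None if yaw is None else round(y0-yaw,2),"F",s["contact_force"].round(2),"op",round(s["opening"],3))
E
python3 -m jog '[{"x":-20,"y":33,"z":7},{"x":-20,"y":33,"z":7},{"x":-20,"y":33,"z":7},{"x":-20,"y":33,"z":7},{"x":-20,"y":33,"z":7},{"x":-20,"y":33,"z":7},{"x":-20,"y":33,"z":7},{"x":-20,"y":33,"z":7}]'
python3 -c "
from h import *
totool([.4527,-.3527,.33],20)"
```

```text
t 0.4 pos [0.2689 0.6191 0.4045] yaw 66.52 z [-2.e-04 -3.e-04 -1.e+00] tool mm [-818.1  555.8   74.8] rz 46.52 F [-0.1  -0.37  0.61] op 1.0$[0]: bad value
```

```bash

python3 -m jog '[{"grip":0,"x":-20,"y":33,"z":7,"rx":0,"ry":0,"rz":0},{"grip":0,"x":-20,"y":33,"z":7,"rx":0,"ry":0,"rz":0}]'; echo; python3 -m jog '[{"grip":0,"x":-20,"y":33,"z":7}]'
```

```text
time: 0.57
eef_pos: [0.3128, 0.5565, 0.3912]
tcp_rot: [0.835, 0.55, 0.001, -0.0]
contact_force: [-0.3, 0.8, 0.0]
opening: 0.999
$[0]: bad value
```

```bash

python3 -m jog '[{"grip":0,"x":0,"y":0,"z":0,"rx":0,"ry":0,"rz":6.5},{"grip":0,"x":-20,"y":33,"z":0,"rx":0,"ry":0,"rz":6.5},{"grip":0,"x":-20,"y":33,"z":0,"rx":0,"ry":0,"rz":6.5},{"grip":0,"x":-28,"y":28,"z":5,"rx":0,"ry":0,"rz":6.5},{"grip":0,"x":-28,"y":28,"z":5,"rx":0,"ry":0,"rz":6.5},{"grip":0,"x":-20,"y":33,"z":5,"rx":0,"ry":0,"rz":6.5},{"grip":0,"x":-15,"y":36,"z":5,"rx":0,"ry":0,"rz":6.5},{"grip":0,"x":-10,"y":38,"z":5,"rx":0,"ry":0,"rz":0}]'
python3 -c "
from h import *
totool([.4527,-.3527,.33],20)"
```

```text
time: 1.23
eef_pos: [0.354, 0.2895, 0.3656]
tcp_rot: [0.984, 0.181, 0.0, -0.0]
contact_force: [1.2, 0.6, 0.1]
opening: 1.0
t 1.23 pos [0.354  0.2895 0.3656] yaw 20.85 z [ 7.e-04  2.e-04 -1.e+00] tool mm [-136.3  635.3   35.6] rz 0.85 F [1.23 0.6  0.06] op 1.0
```

```bash

python3 -m jog '[{"grip":0,"x":0,"y":38,"z":3,"rx":0,"ry":0,"rz":0},{"grip":0,"x":0,"y":38,"z":3,"rx":0,"ry":0,"rz":0},{"grip":0,"x":0,"y":38,"z":3,"rx":0,"ry":0,"rz":0},{"grip":0,"x":0,"y":38,"z":3,"rx":0,"ry":0,"rz":0},{"grip":0,"x":0,"y":38,"z":3,"rx":0,"ry":0,"rz":0},{"grip":0,"x":0,"y":38,"z":3,"rx":0,"ry":0,"rz":0},{"grip":0,"x":0,"y":38,"z":3,"rx":0,"ry":0,"rz":0},{"grip":0,"x":0,"y":38,"z":3,"rx":0,"ry":0,"rz":0}]'
python3 -c "
from h import *
totool([.4527,-.3527,.33],20)"
```

```text
time: 1.9
eef_pos: [0.4638, 0.0054, 0.3421]
tcp_rot: [0.983, 0.182, 0.001, 0.0]
contact_force: [1.0, 0.3, -1.1]
opening: 1.002
t 1.9 pos [0.4638 0.0054 0.3421] yaw 21.0 z [ 1.3e-03 -1.0e-04 -1.0e+00] tool mm [-138.7  330.3   12.1] rz 1.0 F [ 0.96  0.27 -1.14] op 1.002
```

```bash

python3 -m jog '[{"grip":0,"x":-15,"y":36,"z":1,"rx":0,"ry":0,"rz":0.5},{"grip":0,"x":-16,"y":37,"z":1,"rx":0,"ry":0,"rz":0},{"grip":0,"x":-16,"y":37,"z":1,"rx":0,"ry":0,"rz":0},{"grip":0,"x":-16,"y":37,"z":1,"rx":0,"ry":0,"rz":0},{"grip":0,"x":-16,"y":37,"z":1,"rx":0,"ry":0,"rz":0},{"grip":0,"x":-16,"y":37,"z":1,"rx":0,"ry":0,"rz":0},{"grip":0,"x":-16,"y":37,"z":1,"rx":0,"ry":0,"rz":0},{"grip":0,"x":-16,"y":37,"z":1,"rx":0,"ry":0,"rz":0}]'
python3 -m jog '[{"grip":0,"x":-11,"y":34,"z":0,"rx":0,"ry":0,"rz":0},{"grip":0,"x":0,"y":0,"z":0,"rx":0,"ry":0,"rz":0},{"grip":0,"x":0,"y":0,"z":0,"rx":0,"ry":0,"rz":0}]'
python3 - <<'E'
from h import *
totool([.4527,-.3527,.233],20.5)
for n in("side","top"):
    c=read_camera(n);I=c["frame"][:,:,::-1];p=proj(c,np.array([.4527,-.3527,.097])).astype(int)
    cv2.imwrite(f"pics/{n}1.png",cv2.resize(I[max(0,p[1]-60):p[1]+40,p[0]-50:p[0]+50],None,fx=5,fy=5,interpolation=cv2.INTER_CUBIC));print(p)
E
```

```text
time: 2.57
eef_pos: [0.4478, -0.3155, 0.334]
tcp_rot: [0.984, 0.178, 0.0, 0.0]
contact_force: [1.5, -0.1, -0.0]
opening: 0.997
time: 2.82
eef_pos: [0.4497, -0.3509, 0.3337]
tcp_rot: [0.984, 0.177, 0.0, -0.0]
contact_force: [-0.7, 0.7, 0.4]
opening: 1.004
t 2.82 pos [ 0.4497 -0.3509  0.3337] yaw 20.35 z [ 0.e+00  2.e-04 -1.e+00] tool mm [  2.2   2.8 100.7] rz -0.15 F [-0.74  0.7   0.42] op 1.004
[284 284]
[404 280]
```

View pics/side1.png

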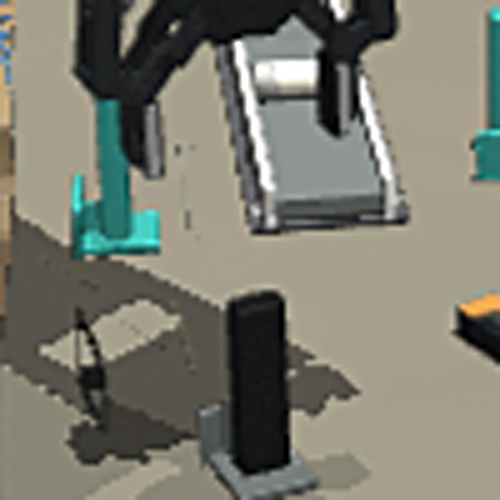

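View pics/top1.png

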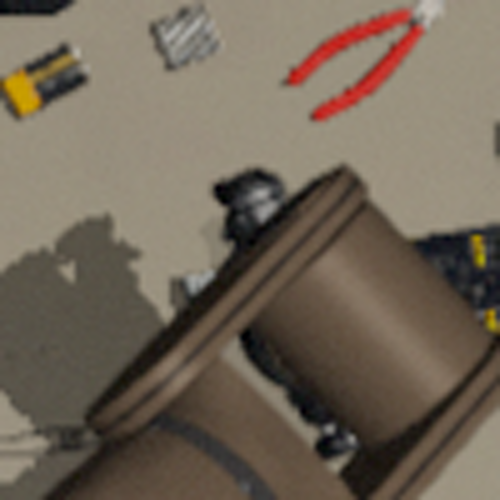

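Side crop: both fingers are high above the dark paddle (grip about (284,284) in the full image) and straddle it. The top view is hidden by the arm. I'm going down now.

```bash

python3 -m jog '[{"grip":0,"x":2,"y":3,"z":20,"rx":0,"ry":0,"rz":0},{"grip":0,"x":0,"y":0,"z":20,"rx":0,"ry":0,"rz":0},{"grip":0,"x":0,"y":0,"z":20,"rx":0,"ry":0,"rz":0},{"grip":0,"x":0,"y":0,"z":20,"rx":0,"ry":0,"rz":0},{"grip":0,"x":0,"y":0,"z":15,"rx":0,"ry":0,"rz":0},{"grip":0,"x":0,"y":0,"z":6,"rx":0,"ry":0,"rz":0},{"grip":0,"x":0,"y":0,"z":0,"rx":0,"ry":0,"rz":0},{"grip":0,"x":0,"y":0,"z":0,"rx":0,"ry":0,"rz":0}]' 25
python3 - <<'E'
from h import *
totool([.4527,-.3527,.230],20.5)
for n in("side",):
    c=read_camera(n);I=c["frame"][:,:,::-1];p=proj(c,np.array([.4527,-.3527,.097])).astype(int)
    cv2.imwrite(f"pics/{n}2.png",cv2.resize(I[max(0,p[1]-60):p[1]+50,p[0]-50:p[0]+50],None,fx=5,fy=5,interpolation=cv2.INTER_CUBIC));print(p)
E
```

```text
time: 3.58
eef_pos: [0.4533, -0.3504, 0.2333]
tcp_rot: [0.984, 0.179, 0.0, 0.0]
contact_force: [0.6, 0.5, 0.1]
opening: 1.0
t 3.58 pos [ 0.4533 -0.3504  0.2333] yaw 20.6 z [ 2.e-04 -2.e-04 -1.e+00] tool mm [-1.4  1.9  3.3] rz 0.1 F [0.55 0.47 0.08] op 1.0
[284 284]
```

View pics/side2.png

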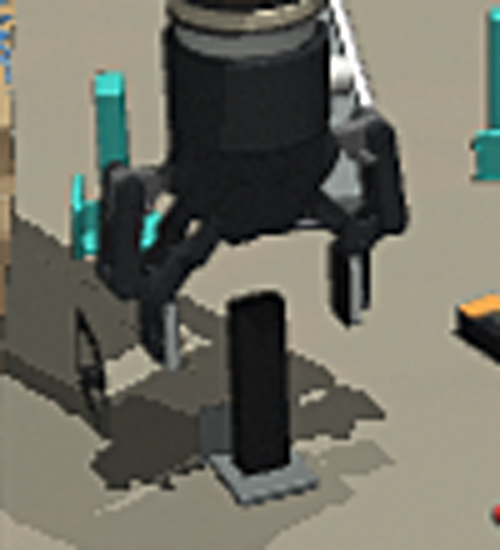

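Side crop: the grip, at about (260,300) in the crop, lies midway between the pads. I'm closing.

```bash

python3 -m jog '[{"grip":0,"x":-1,"y":2,"z":3,"rx":0,"ry":0,"rz":0},{"grip":0.5,"x":0,"y":0,"z":0,"rx":0,"ry":0,"rz":0},{"grip":1,"x":0,"y":0,"z":0,"rx":0,"ry":0,"rz":0},{"grip":1,"x":0,"y":0,"z":0,"rx":0,"ry":0,"rz":0},{"grip":1,"x":0,"y":0,"z":0,"rx":0,"ry":0,"rz":0},{"grip":1,"x":0,"y":0,"z":0,"rx":0,"ry":0,"rz":0},{"grip":1,"x":0,"y":0,"z":0,"rx":0,"ry":0,"rz":0},{"grip":1,"x":0,"y":0,"z":0,"rx":0,"ry":0,"rz":0}]' 30
python3 -m jog '[{"grip":1,"x":0,"y":0,"z":0,"rx":0,"ry":0,"rz":0},{"grip":1,"x":0,"y":0,"z":0,"rx":0,"ry":0,"rz":0},{"grip":1,"x":0,"y":0,"z":0,"rx":0,"ry":0,"rz":0},{"grip":1,"x":0,"y":0,"z":0,"rx":0,"ry":0,"rz":0}]' 110
python3 -m jog '[{"grip":1,"x":0,"y":0,"z":-10,"rx":0,"ry":0,"rz":0},{"grip":1,"x":0,"y":0,"z":-15,"rx":0,"ry":0,"rz":0},{"grip":1,"x":0,"y":0,"z":-15,"rx":0,"ry":0,"rz":0},{"grip":1,"x":0,"y":0,"z":-10,"rx":0,"ry":0,"rz":0},{"grip":1,"x":0,"y":0,"z":0,"rx":0,"ry":0,"rz":0},{"grip":1,"x":0,"y":0,"z":0,"rx":0,"ry":0,"rz":0}]' 110
python3 - <<'E'
from h import *
totool([.4527,-.3527,.230],20.5)
for n in("side",):
    c=read_camera(n);I=c["frame"][:,:,::-1];p=proj(c,np.array([.4527,-.3527,.097])).astype(int)
    cv2.imwrite(f"pics/{n}3.png",cv2.resize(I[max(0,p[1]-60):p[1]+50,p[0]-50:p[0]+50],None,fx=5,fy=5,interpolation=cv2.INTER_CUBIC));print(p)
E
```

```text
time: 4.3
eef_pos: [0.4527, -0.3536, 0.2299]
tcp_rot: [0.984, 0.178, 0.0, 0.0]
contact_force: [1.1, 0.1, 0.8]
opening: 0.297
time: 4.63
eef_pos: [0.4529, -0.3537, 0.2301]
tcp_rot: [0.984, 0.178, 0.0, 0.0]
contact_force: [0.8, -1.2, 2.4]
opening: 0.288
time: 5.13
eef_pos: [0.4527, -0.3535, 0.2802]
tcp_rot: [0.984, 0.178, 0.0, 0.0]
contact_force: [0.2, -0.7, -1.6]
opening: 0.292
t 5.13 pos [ 0.4527 -0.3535  0.2802] yaw 20.52 z [ 6.e-04 -6.e-04 -1.e+00] tool mm [ 0.3 -0.8 50.2] rz 0.02 F [ 0.19 -0.68 -1.58] op 0.292
[284 284]
```

View pics/side3.png

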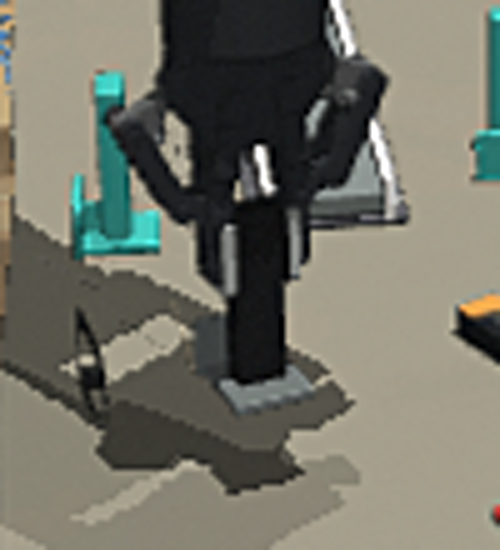

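The paddle is lifted and looks upright in the pads (crop (260,290)). I'm carrying it to the loading end.

```bash

python3 -m jog '[{"grip":1,"x":0,"y":0,"z":-25,"rx":0,"ry":0,"rz":0},{"grip":1,"x":10,"y":-15,"z":-25,"rx":0,"ry":0,"rz":0},{"grip":1,"x":20,"y":-33,"z":0,"rx":0,"ry":0,"rz":0},{"grip":1,"x":20,"y":-33,"z":0,"rx":0,"ry":0,"rz":0},{"grip":1,"x":20,"y":-33,"z":0,"rx":0,"ry":0,"rz":0},{"grip":1,"x":20,"y":-33,"z":0,"rx":0,"ry":0,"rz":0},{"grip":1,"x":20,"y":-33,"z":0,"rx":0,"ry":0,"rz":0},{"grip":1,"x":20,"y":-33,"z":0,"rx":0,"ry":0,"rz":0}]'
python3 -m jog '[{"grip":1,"x":10,"y":-15,"z":0,"rx":0,"ry":0,"rz":6.2},{"grip":1,"x":10,"y":-10,"z":0,"rx":0,"ry":0,"rz":6.2},{"grip":1,"x":0,"y":0,"z":20,"rx":0,"ry":0,"rz":6.2},{"grip":1,"x":0,"y":0,"z":15,"rx":0,"ry":0,"rz":0},{"grip":1,"x":0,"y":0,"z":0,"rx":0,"ry":0,"rz":0},{"grip":1,"x":0,"y":0,"z":0,"rx":0,"ry":0,"rz":0}]'
python3 - <<'E'
from h import *
totool([.5068,-.07,.2545],1.8)
for n in("side","top"):
    c=read_camera(n);I=c["frame"][:,:,::-1];p=proj(c,np.array([.5,-.06,.06])).astype(int)
    cv2.imwrite(f"pics/{n}4.png",cv2.resize(I[max(0,p[1]-60):p[1]+50,p[0]-50:p[0]+50],None,fx=5,fy=5,interpolation=cv2.INTER_CUBIC));print(p)
E
```

```text
time: 5.85
eef_pos: [0.4993, -0.1065, 0.3283]
tcp_rot: [0.984, 0.178, -0.001, -0.001]
contact_force: [0.8, -0.6, -0.6]
opening: 0.287
time: 6.35
eef_pos: [0.5104, -0.0784, 0.2928]
tcp_rot: [1.0, 0.017, -0.002, -0.001]
contact_force: [0.1, -0.7, -1.1]
opening: 0.29
t 6.35 pos [ 0.5104 -0.0784  0.2928] yaw 1.95 z [-0.0044  0.0016 -1.    ] tool mm [-3.2 -8.5 38.3] rz 0.15 F [ 0.05 -0.69 -1.06] op 0.29
[295 244]
[299 264]
```

View pics/side4.png

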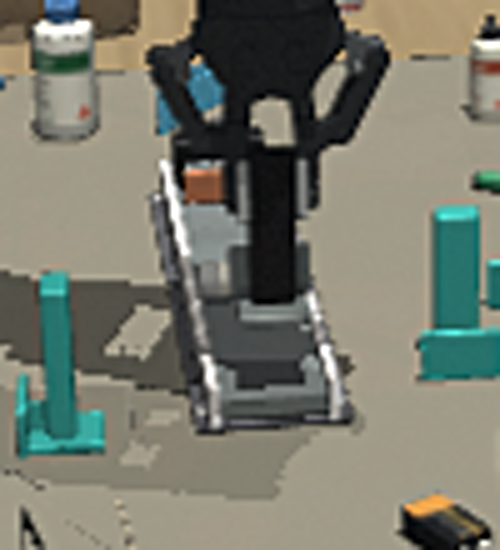

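View pics/top4.png

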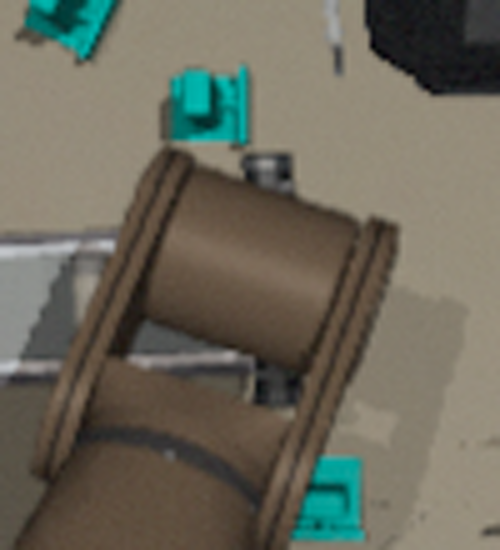

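Side crop: the paddle is above the channel, upright, with the fuse ahead of the blade at about (215,275). The top view is hidden by the arm. I'm lowering it into the channel.

```bash

python3 -m jog '[{"grip":1,"x":-3,"y":-8,"z":0,"rx":0,"ry":0,"rz":0},{"grip":1,"x":0,"y":0,"z":12,"rx":0,"ry":0,"rz":0},{"grip":1,"x":0,"y":0,"z":12,"rx":0,"ry":0,"rz":0},{"grip":1,"x":0,"y":0,"z":10,"rx":0,"ry":0,"rz":0},{"grip":1,"x":0,"y":0,"z":4,"rx":0,"ry":0,"rz":0},{"grip":1,"x":0,"y":0,"z":0,"rx":0,"ry":0,"rz":0},{"grip":1,"x":0,"y":0,"z":0,"rx":0,"ry":0,"rz":0}]'
python3 - <<'E'
from h import *
totool([.5055,-.03,.2545],1.8)
for n in("side",):
    c=read_camera(n);I=c["frame"][:,:,::-1];p=proj(c,np.array([.5,-.06,.06])).astype(int)
    cv2.imwrite(f"pics/{n}5.png",cv2.resize(I[p[1]-50:p[1]+40,p[0]-40:p[0]+40],None,fx=6,fy=6,interpolation=cv2.INTER_CUBIC));print(p)
E
```

```text
time: 7.03
eef_pos: [0.5077, -0.0709, 0.256]
tcp_rot: [1.0, 0.017, -0.001, -0.0]
contact_force: [-0.2, 0.7, -2.2]
opening: 0.296
t 7.03 pos [ 0.5077 -0.0709  0.256 ] yaw 1.91 z [-1.3e-03  4.0e-04 -1.0e+00] tool mm [ -0.9 -40.9   1.5] rz 0.11 F [-0.17  0.7  -2.23] op 0.296
[295 244]
```

View pics/side5.png

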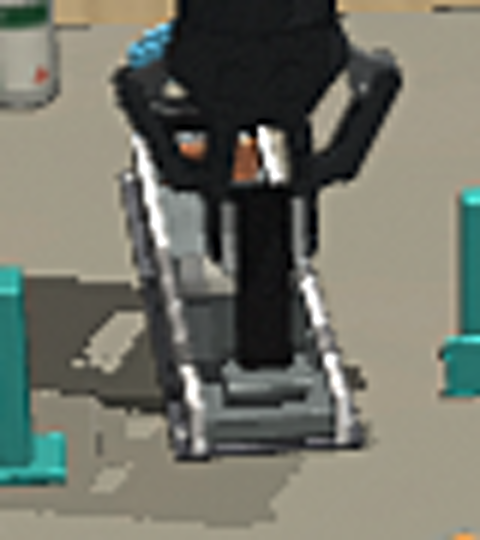

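```bash

python3 -m jog '[{"grip":1,"x":-1,"y":-8,"z":1,"rx":0,"ry":0,"rz":0},{"grip":1,"x":0,"y":-8,"z":0,"rx":0,"ry":0,"rz":0},{"grip":1,"x":0,"y":-8,"z":0,"rx":0,"ry":0,"rz":0},{"grip":1,"x":0,"y":-8,"z":0,"rx":0,"ry":0,"rz":0},{"grip":1,"x":0,"y":-8,"z":0,"rx":0,"ry":0,"rz":0},{"grip":1,"x":0,"y":-6,"z":0,"rx":0,"ry":0,"rz":0},{"grip":1,"x":0,"y":-3,"z":0,"rx":0,"ry":0,"rz":0},{"grip":1,"x":0,"y":-2,"z":0,"rx":0,"ry":0,"rz":0}]'
python3 -m jog '[{"grip":1,"x":0,"y":-2,"z":0,"rx":0,"ry":0,"rz":0},{"grip":1,"x":0,"y":-2,"z":0,"rx":0,"ry":0,"rz":0},{"grip":1,"x":0,"y":-2,"z":0,"rx":0,"ry":0,"rz":0},{"grip":1,"x":0,"y":-2,"z":0,"rx":0,"ry":0,"rz":0},{"grip":1,"x":0,"y":-2,"z":0,"rx":0,"ry":0,"rz":0},{"grip":1,"x":0,"y":-2,"z":0,"rx":0,"ry":0,"rz":0},{"grip":1,"x":0,"y":-2,"z":0,"rx":0,"ry":0,"rz":0},{"grip":1,"x":0,"y":-2,"z":0,"rx":0,"ry":0,"rz":0}]'
python3 - <<'E'
from h import *
totool([.5055,-.03,.2545],1.8)
for n in("side","top"):
    c=read_camera(n);I=c["frame"][:,:,::-1];p=proj(c,np.array([.5,.06,.06])).astype(int)
    cv2.imwrite(f"pics/{n}6.png",cv2.resize(I[p[1]-40:p[1]+50,p[0]-50:p[0]+40],None,fx=6,fy=6,interpolation=cv2.INTER_CUBIC));print(p)
E
```

```text
time: 7.75
eef_pos: [0.5051, -0.0192, 0.2558]
tcp_rot: [1.0, 0.017, 0.0, 0.0]
contact_force: [-0.7, 0.7, -0.9]
opening: 0.289
time: 8.42
eef_pos: [0.5046, -0.0038, 0.2557]
tcp_rot: [1.0, 0.017, 0.0, 0.0]
contact_force: [-0.3, -0.5, -1.6]
opening: 0.289
t 8.42 pos [ 0.5046 -0.0038  0.2557] yaw 1.91 z [ 0. -0. -1.] tool mm [ 0.  26.2  1.2] rz 0.11 F [-0.3  -0.53 -1.55] op 0.289
[292 228]
[257 265]
```

View pics/side6.png

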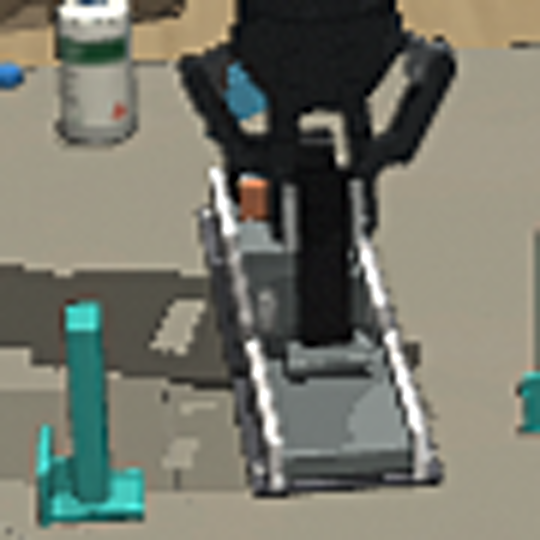

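View pics/top6.png

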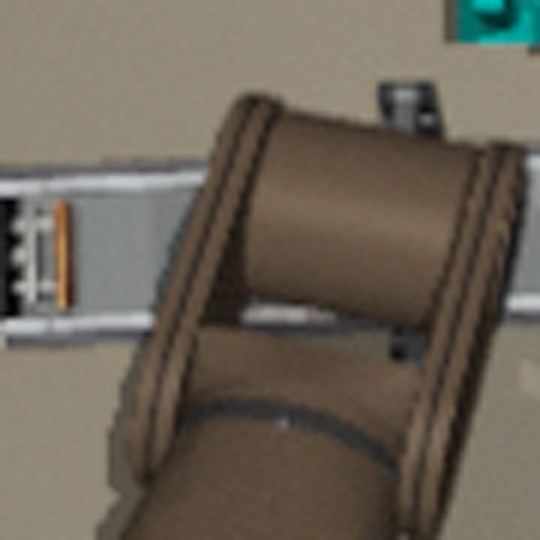

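```bash

python3 -m jog '[{"grip":1,"x":0,"y":-2,"z":1,"rx":0,"ry":0,"rz":0},{"grip":1,"x":0,"y":-2,"z":0,"rx":0,"ry":0,"rz":0},{"grip":1,"x":0,"y":-2,"z":0,"rx":0,"ry":0,"rz":0},{"grip":1,"x":0,"y":-2,"z":0,"rx":0,"ry":0,"rz":0},{"grip":1,"x":0,"y":-2,"z":0,"rx":0,"ry":0,"rz":0},{"grip":1,"x":0,"y":-2,"z":0,"rx":0,"ry":0,"rz":0},{"grip":1,"x":0,"y":-2,"z":0,"rx":0,"ry":0,"rz":0},{"grip":1,"x":0,"y":-2,"z":0,"rx":0,"ry":0,"rz":0}]'
python3 -m jog '[{"grip":1,"x":0,"y":-2.5,"z":0,"rx":0,"ry":0,"rz":0},{"grip":1,"x":0,"y":-2.5,"z":0,"rx":0,"ry":0,"rz":0},{"grip":1,"x":0,"y":-2.5,"z":0,"rx":0,"ry":0,"rz":0},{"grip":1,"x":0,"y":-2.5,"z":0,"rx":0,"ry":0,"rz":0},{"grip":1,"x":0,"y":-2.5,"z":0,"rx":0,"ry":0,"rz":0},{"grip":1,"x":0,"y":-2.5,"z":0,"rx":0,"ry":0,"rz":0},{"grip":1,"x":0,"y":-2.5,"z":0,"rx":0,"ry":0,"rz":0},{"grip":1,"x":0,"y":-2.5,"z":0,"rx":0,"ry":0,"rz":0}]'
python3 - <<'E'
from h import *
totool([.5055,-.03,.2545],1.8)
for n in("side",):
    c=read_camera(n);I=c["frame"][:,:,::-1];p=proj(c,np.array([.5,.06,.06])).astype(int)
    cv2.imwrite(f"pics/{n}7.png",cv2.resize(I[p[1]-40:p[1]+50,p[0]-50:p[0]+40],None,fx=6,fy=6,interpolation=cv2.INTER_CUBIC));print(p)
E
```

```text
time: 9.18
eef_pos: [0.5041, 0.0123, 0.2548]
tcp_rot: [1.0, 0.017, 0.0, 0.0]
contact_force: [0.2, 0.1, -1.3]
opening: 0.289
time: 9.85
eef_pos: [0.5034, 0.0323, 0.2547]
tcp_rot: [1.0, 0.017, -0.0, 0.0]
contact_force: [0.2, -0.9, -1.1]
opening: 0.284
t 9.85 pos [0.5034 0.0323 0.2547] yaw 1.92 z [-0.e+00 -1.e-04 -1.e+00] tool mm [ 0.  62.4  0.2] rz 0.12 F [ 0.17 -0.87 -1.14] op 0.284
[292 228]
```

View pics/side7.png

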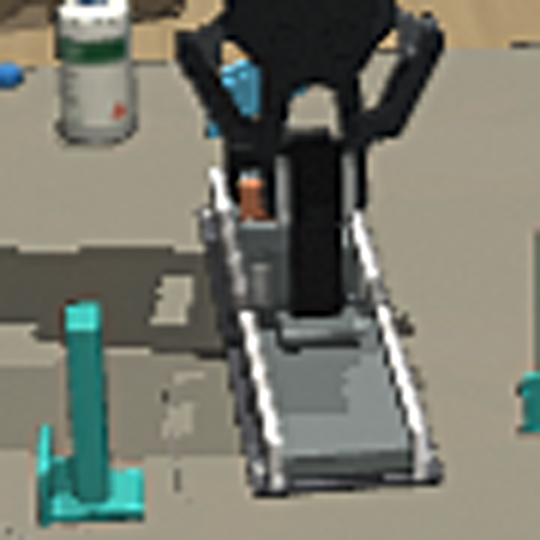

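The fuse's left cap shows at crop (262,280), further along and ahead of the blade, so it is rolling. I'm carrying on.

```bash

python3 -m jog '[{"grip":1,"x":0,"y":-2.5,"z":0,"rx":0,"ry":0,"rz":0},{"grip":1,"x":0,"y":-2.5,"z":0,"rx":0,"ry":0,"rz":0},{"grip":1,"x":0,"y":-2.5,"z":0,"rx":0,"ry":0,"rz":0},{"grip":1,"x":0,"y":-2.5,"z":0,"rx":0,"ry":0,"rz":0},{"grip":1,"x":0,"y":-2.5,"z":0,"rx":0,"ry":0,"rz":0},{"grip":1,"x":0,"y":-2.5,"z":0,"rx":0,"ry":0,"rz":0},{"grip":1,"x":0,"y":-2.5,"z":0,"rx":0,"ry":0,"rz":0},{"grip":1,"x":0,"y":-2.5,"z":0,"rx":0,"ry":0,"rz":0}]'
python3 -m jog '[{"grip":1,"x":0,"y":-2.5,"z":0,"rx":0,"ry":0,"rz":0},{"grip":1,"x":0,"y":-2.5,"z":0,"rx":0,"ry":0,"rz":0},{"grip":1,"x":0,"y":-2.5,"z":0,"rx":0,"ry":0,"rz":0},{"grip":1,"x":0,"y":-2.5,"z":0,"rx":0,"ry":0,"rz":0},{"grip":1,"x":0,"y":-2.5,"z":0,"rx":0,"ry":0,"rz":0},{"grip":1,"x":0,"y":-2.5,"z":0,"rx":0,"ry":0,"rz":0},{"grip":1,"x":0,"y":-2.5,"z":0,"rx":0,"ry":0,"rz":0},{"grip":1,"x":0,"y":-2.5,"z":0,"rx":0,"ry":0,"rz":0}]'
python3 - <<'E'
from h import *
totool([.5015,.1,.2545],1.8)
for n in("side",):
    c=read_camera(n);I=c["frame"][:,:,::-1];p=proj(c,np.array([.5,.06,.06])).astype(int)
    cv2.imwrite(f"pics/{n}8.png",cv2.resize(I[p[1]-40:p[1]+50,p[0]-50:p[0]+40],None,fx=6,fy=6,interpolation=cv2.INTER_CUBIC));print(p)
E
```

```text
time: 10.57
eef_pos: [0.5027, 0.0523, 0.2547]
tcp_rot: [1.0, 0.017, -0.0, 0.0]
contact_force: [0.3, 0.0, -0.9]
opening: 0.294
time: 11.23
eef_pos: [0.502, 0.0723, 0.2547]
tcp_rot: [1.0, 0.017, -0.0, -0.0]
contact_force: [-0.2, 0.4, -1.3]
opening: 0.286
t 11.23 pos [0.502  0.0723 0.2547] yaw 1.92 z [-0.  0. -1.] tool mm [  0.4 -27.7   0.2] rz 0.12 F [-0.15  0.45 -1.33] op 0.286
[292 228]
```

View pics/side8.png

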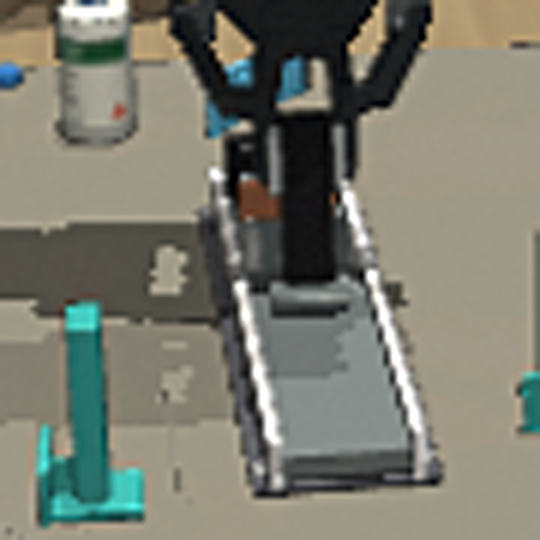

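```bash

python3 -m jog '[{"grip":1,"x":0,"y":-1.5,"z":0,"rx":0,"ry":0,"rz":0},{"grip":1,"x":0,"y":-1.5,"z":0,"rx":0,"ry":0,"rz":0},{"grip":1,"x":0,"y":-1.5,"z":0,"rx":0,"ry":0,"rz":0},{"grip":1,"x":0,"y":-1.5,"z":0,"rx":0,"ry":0,"rz":0},{"grip":1,"x":0,"y":-1.5,"z":0,"rx":0,"ry":0,"rz":0},{"grip":1,"x":0,"y":-1.5,"z":0,"rx":0,"ry":0,"rz":0},{"grip":1,"x":0,"y":-1.5,"z":0,"rx":0,"ry":0,"rz":0},{"grip":1,"x":0,"y":-1.5,"z":0,"rx":0,"ry":0,"rz":0}]'
python3 -m jog '[{"grip":1,"x":0,"y":-2,"z":0,"rx":0,"ry":0,"rz":0},{"grip":1,"x":0,"y":-2,"z":0,"rx":0,"ry":0,"rz":0},{"grip":1,"x":0,"y":-2,"z":0,"rx":0,"ry":0,"rz":0},{"grip":1,"x":0,"y":-2,"z":0,"rx":0,"ry":0,"rz":0},{"grip":1,"x":0,"y":-2,"z":0,"rx":0,"ry":0,"rz":0},{"grip":1,"x":0,"y":-2,"z":0,"rx":0,"ry":0,"rz":0},{"grip":1,"x":0,"y":-2,"z":0,"rx":0,"ry":0,"rz":0},{"grip":1,"x":0,"y":-2,"z":0,"rx":0,"ry":0,"rz":0}]'
python3 - <<'E'
from h import *
totool([.5015,.1,.2545],1.8)
for n in("side","top"):
    c=read_camera(n);I=c["frame"][:,:,::-1];p=proj(c,np.array([.5,.12,.04])).astype(int)
    cv2.imwrite(f"pics/{n}9.png",cv2.resize(I[p[1]-40:p[1]+40,p[0]-40:p[0]+40],None,fx=7,fy=7,interpolation=cv2.INTER_CUBIC));print(p)
E
```

```text
time: 11.95
eef_pos: [0.5016, 0.0842, 0.2547]
tcp_rot: [1.0, 0.017, -0.0, -0.0]
contact_force: [-0.4, 0.2, -0.2]
opening: 0.29
time: 12.62
eef_pos: [0.5011, 0.1002, 0.2547]
tcp_rot: [1.0, 0.017, 0.0, 0.0]
contact_force: [0.8, -0.2, -2.3]
opening: 0.292
t 12.62 pos [0.5011 0.1002 0.2547] yaw 1.92 z [ 0. -0. -1.] tool mm [0.4 0.3 0.2] rz 0.12 F [ 0.8  -0.19 -2.33] op 0.292
[291 226]
[238 265]
```

View pics/side9.png

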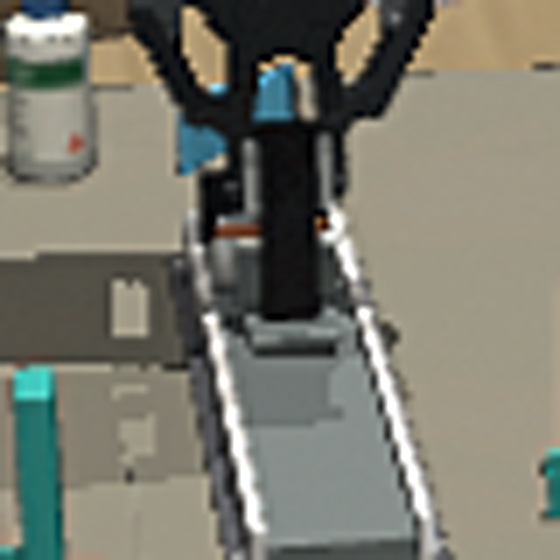

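View pics/top9.png

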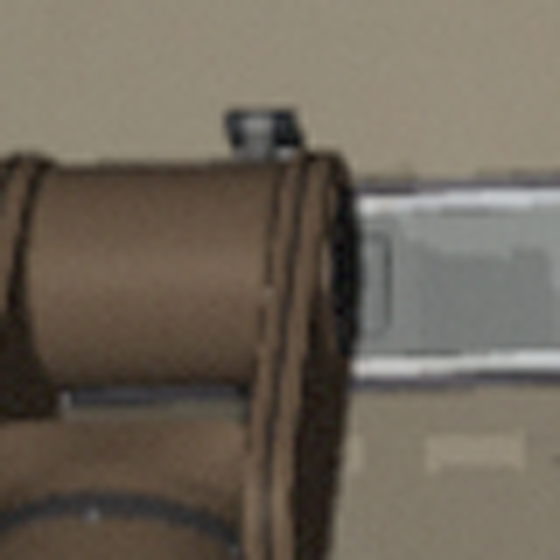

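The copper plate is at side crop (240,230), with the fuse just before it at (235,258), so the fuse is in the nest. From here I use slower rows and watch the force.

```bash

python3 -m jog '[{"grip":1,"x":0,"y":-2,"z":0,"rx":0,"ry":0,"rz":0},{"grip":1,"x":0,"y":-2,"z":0,"rx":0,"ry":0,"rz":0},{"grip":1,"x":0,"y":-2,"z":0,"rx":0,"ry":0,"rz":0},{"grip":1,"x":0,"y":-2,"z":0,"rx":0,"ry":0,"rz":0},{"grip":1,"x":0,"y":-2,"z":0,"rx":0,"ry":0,"rz":0},{"grip":1,"x":0,"y":-2,"z":0,"rx":0,"ry":0,"rz":0},{"grip":1,"x":0,"y":-2,"z":0,"rx":0,"ry":0,"rz":0},{"grip":1,"x":0,"y":-2,"z":0,"rx":0,"ry":0,"rz":0}]'
for i in 1 ; do python3 -m jog '[{"grip":1,"x":0,"y":-1,"z":0,"rx":0,"ry":0,"rz":0},{"grip":1,"x":0,"y":-1,"z":0,"rx":0,"ry":0,"rz":0},{"grip":1,"x":0,"y":-1,"z":0,"rx":0,"ry":0,"rz":0},{"grip":1,"x":0,"y":-1,"z":0,"rx":0,"ry":0,"rz":0},{"grip":1,"x":0,"y":-1,"z":0,"rx":0,"ry":0,"rz":0},{"grip":1,"x":0,"y":-1,"z":0,"rx":0,"ry":0,"rz":0},{"grip":1,"x":0,"y":-1,"z":0,"rx":0,"ry":0,"rz":0},{"grip":1,"x":0,"y":-1,"z":0,"rx":0,"ry":0,"rz":0}]'; done
```

```text
time: 13.38
eef_pos: [0.5006, 0.1162, 0.2547]
tcp_rot: [1.0, 0.017, 0.0, 0.0]
contact_force: [-0.1, -0.4, -1.5]
opening: 0.288
time: 14.05
eef_pos: [0.5003, 0.1241, 0.2547]
tcp_rot: [1.0, 0.017, 0.0, 0.0]
contact_force: [0.3, -0.7, -0.4]
opening: 0.288
```

```bash

python3 -m jog '[{"grip":1,"x":0,"y":-1,"z":0,"rx":0,"ry":0,"rz":0},{"grip":1,"x":0,"y":-1,"z":0,"rx":0,"ry":0,"rz":0},{"grip":1,"x":0,"y":-1,"z":0,"rx":0,"ry":0,"rz":0},{"grip":1,"x":0,"y":-1,"z":0,"rx":0,"ry":0,"rz":0}]'
python3 -m jog '[{"grip":1,"x":0,"y":-1,"z":0,"rx":0,"ry":0,"rz":0},{"grip":1,"x":0,"y":-1,"z":0,"rx":0,"ry":0,"rz":0},{"grip":1,"x":0,"y":-1,"z":0,"rx":0,"ry":0,"rz":0}]'
python3 -m jog '[{"grip":1,"x":0,"y":-1,"z":0,"rx":0,"ry":0,"rz":0},{"grip":1,"x":0,"y":-1,"z":0,"rx":0,"ry":0,"rz":0}]'

```

```text
time: 14.38
eef_pos: [0.5002, 0.1281, 0.2547]
tcp_rot: [1.0, 0.017, 0.0, 0.0]
contact_force: [-0.3, 0.5, -1.3]
opening: 0.289
time: 14.63
eef_pos: [0.5001, 0.1311, 0.2547]
tcp_rot: [1.0, 0.017, 0.0, 0.0]
contact_force: [0.3, 0.6, -1.0]
opening: 0.294
time: 14.8
eef_pos: [0.5, 0.1331, 0.2547]
tcp_rot: [1.0, 0.017, -0.0, 0.0]
contact_force: [0.2, -0.1, -0.5]
opening: 0.291
```

```bash
python3 - <<'E'
from h import *
for n in("side",):
    c=read_camera(n);I=c["frame"][:,:,::-1];p=proj(c,np.array([.5,.14,.04])).astype(int)
    cv2.imwrite(f"pics/{n}10.png",cv2.resize(I[p[1]-30:p[1]+30,p[0]-30:p[0]+30],None,fx=9,fy=9,interpolation=cv2.INTER_CUBIC));print(p)
E
```

```text
[290 223]
```

View pics/side10.png

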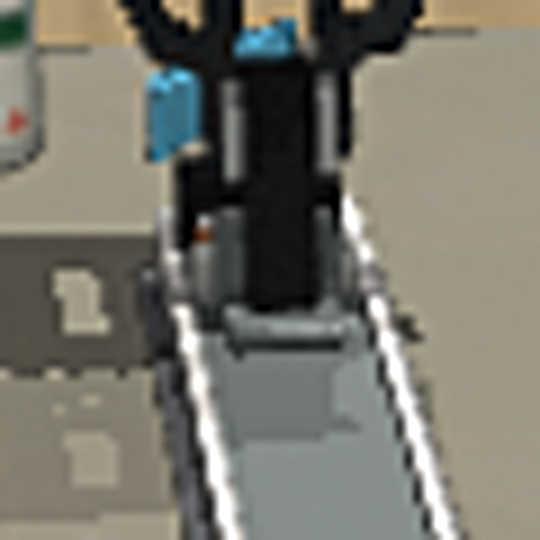

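The blade now almost hides the fuse (cap at crop (205,260)) and only a bit of copper shows at (203,237). Contact is a few mm off. I'm taking small steps.

```bash

python3 -m jog '[{"grip":1,"x":0,"y":-0.7,"z":0,"rx":0,"ry":0,"rz":0},{"grip":1,"x":0,"y":-0.7,"z":0,"rx":0,"ry":0,"rz":0},{"grip":1,"x":0,"y":-0.7,"z":0,"rx":0,"ry":0,"rz":0}]'
python3 -m jog '[{"grip":1,"x":0,"y":-0.7,"z":0,"rx":0,"ry":0,"rz":0},{"grip":1,"x":0,"y":-0.7,"z":0,"rx":0,"ry":0,"rz":0},{"grip":1,"x":0,"y":-0.7,"z":0,"rx":0,"ry":0,"rz":0}]'
python3 -m jog '[{"grip":1,"x":0,"y":-0.7,"z":0,"rx":0,"ry":0,"rz":0},{"grip":1,"x":0,"y":-0.7,"z":0,"rx":0,"ry":0,"rz":0}]'
python3 -m jog '[{"grip":1,"x":0,"y":-0.7,"z":0,"rx":0,"ry":0,"rz":0},{"grip":1,"x":0,"y":-0.7,"z":0,"rx":0,"ry":0,"rz":0}]'

```

```text
time: 15.1
eef_pos: [0.5, 0.1348, 0.2548]
tcp_rot: [1.0, 0.017, -0.0, 0.001]
contact_force: [0.2, -2.9, 0.2]
opening: 0.288
time: 15.35
eef_pos: [0.4999, 0.137, 0.2548]
tcp_rot: [1.0, 0.017, -0.0, 0.0]
contact_force: [-0.7, -2.9, -0.5]
opening: 0.289
time: 15.52
eef_pos: [0.4998, 0.1385, 0.2547]
tcp_rot: [1.0, 0.017, -0.0, 0.0]
contact_force: [-0.7, -2.9, -0.2]
opening: 0.289
time: 15.68
eef_pos: [0.4998, 0.14, 0.2547]
tcp_rot: [1.0, 0.017, -0.0, 0.0]
contact_force: [0.3, -4.3, 0.5]
opening: 0.293
```

```bash

for i in 1; do
python3 -m jog '[{"grip":1,"x":0,"y":-0.3,"z":0,"rx":0,"ry":0,"rz":0}]' | egrep 'pos|force'
python3 -m jog '[{"grip":1,"x":0,"y":-0.3,"z":0,"rx":0,"ry":0,"rz":0}]'| egrep 'pos|force'
python3 -m jog '[{"grip":1,"x":0,"y":-0.3,"z":0,"rx":0,"ry":0,"rz":0}]'| egrep 'pos|force'
done
```

```text
eef_pos: [0.4998, 0.1404, 0.2547]
contact_force: [-0.6, -3.3, 0.4]
eef_pos: [0.4998, 0.1407, 0.2547]
contact_force: [-0.5, -4.1, -0.5]
eef_pos: [0.4997, 0.1409, 0.2547]
contact_force: [-1.2, -3.8, -0.5]
```

```bash

python3 -m jog '[{"grip":1,"x":0,"y":-0.4,"z":0,"rx":0,"ry":0,"rz":0}]' | egrep 'pos|force'
python3 -m jog '[{"grip":1,"x":0,"y":-0.4,"z":0,"rx":0,"ry":0,"rz":0}]'| egrep 'pos|force'
python3 -m jog '[{"grip":1,"x":0,"y":-0.4,"z":0,"rx":0,"ry":0,"rz":0}]'| egrep 'pos|force'
python3 -m jog '[{"grip":1,"x":0,"y":-0.4,"z":0,"rx":0,"ry":0,"rz":0}]'| egrep 'pos|force'

```

```text
eef_pos: [0.4997, 0.1413, 0.2547]
contact_force: [-0.9, -3.7, -0.9]
eef_pos: [0.4997, 0.1418, 0.2547]
contact_force: [-0.7, -3.8, -0.7]
eef_pos: [0.4997, 0.1421, 0.2547]
contact_force: [-0.2, -3.6, 0.4]
eef_pos: [0.4997, 0.1425, 0.2547]
contact_force: [-1.3, -3.3, 0.3]
```

Steady at about 3.6 N, so this is still drag. I'm continuing.

```bash

python3 -m jog '[{"grip":1,"x":0,"y":-0.5,"z":0,"rx":0,"ry":0,"rz":0},{"grip":1,"x":0,"y":-0.5,"z":0,"rx":0,"ry":0,"rz":0}]' | egrep 'pos|force'
python3 -m jog '[{"grip":1,"x":0,"y":-0.5,"z":0,"rx":0,"ry":0,"rz":0}]'| egrep 'pos|force'
python3 -m jog '[{"grip":1,"x":0,"y":-0.5,"z":0,"rx":0,"ry":0,"rz":0}]'| egrep 'pos|force'
python3 -m jog '[{"grip":1,"x":0,"y":-0.5,"z":0,"rx":0,"ry":0,"rz":0}]'| egrep 'pos|force'

```

```text
eef_pos: [0.4997, 0.1436, 0.2547]
contact_force: [-0.5, -3.9, 0.2]
eef_pos: [0.4996, 0.1441, 0.2547]
contact_force: [0.4, -4.3, 1.2]
eef_pos: [0.4996, 0.1445, 0.2547]
contact_force: [-0.8, -3.1, -0.5]
eef_pos: [0.4996, 0.1451, 0.2547]
contact_force: [-0.1, -2.9, -0.9]
```

```bash

python3 -m jog '[{"grip":1,"x":0,"y":-0.5,"z":0,"rx":0,"ry":0,"rz":0},{"grip":1,"x":0,"y":-0.5,"z":0,"rx":0,"ry":0,"rz":0}]' | egrep 'pos|force'
python3 -m jog '[{"grip":1,"x":0,"y":-0.5,"z":0,"rx":0,"ry":0,"rz":0}]'| egrep 'pos|force'
python3 -m jog '[{"grip":1,"x":0,"y":-0.5,"z":0,"rx":0,"ry":0,"rz":0}]'| egrep 'pos|force'
python3 -m jog '[{"grip":1,"x":0,"y":-0.5,"z":0,"rx":0,"ry":0,"rz":0}]'| egrep 'pos|force'

```

```text
eef_pos: [0.4996, 0.146, 0.2547]
contact_force: [-0.3, -3.7, 0.6]
eef_pos: [0.4996, 0.1464, 0.2548]
contact_force: [0.4, -5.6, -0.1]
eef_pos: [0.4996, 0.1469, 0.2548]
contact_force: [-1.2, -5.5, -0.5]
eef_pos: [0.4996, 0.1472, 0.2548]
contact_force: [0.1, -5.6, 1.0]
```

The spring is engaged and the force is climbing.

```bash

python3 -m jog '[{"grip":1,"x":0,"y":-0.3,"z":0,"rx":0,"ry":0,"rz":0}]' | egrep 'pos|force'
python3 -m jog '[{"grip":1,"x":0,"y":-0.3,"z":0,"rx":0,"ry":0,"rz":0}]'| egrep 'pos|force'
python3 -m jog '[{"grip":1,"x":0,"y":0,"z":0,"rx":0,"ry":0,"rz":0}]'| egrep 'pos|force'
python3 -m jog '[{"grip":1,"x":0,"y":0,"z":0,"rx":0,"ry":0,"rz":0}]'| egrep 'pos|force'

```

```text
eef_pos: [0.4996, 0.1475, 0.2548]
contact_force: [-0.3, -6.4, 0.1]
eef_pos: [0.4996, 0.1477, 0.2548]
contact_force: [-0.5, -7.8, 0.2]
eef_pos: [0.4996, 0.1477, 0.2548]
contact_force: [-0.2, -6.7, 0.9]
eef_pos: [0.4996, 0.1476, 0.2548]
contact_force: [-1.0, -6.4, 0.1]
```

```bash

python3 -m jog '[{"grip":1,"x":0,"y":-0.25,"z":0,"rx":0,"ry":0,"rz":0}]' | egrep 'pos|force'
python3 -m jog '[{"grip":1,"x":0,"y":-0.2,"z":0,"rx":0,"ry":0,"rz":0}]'| egrep 'pos|force'
python3 -m jog '[{"grip":1,"x":0,"y":0,"z":0,"rx":0,"ry":0,"rz":0}]'| egrep 'pos|force'
python3 -m jog '[{"grip":1,"x":0,"y":0,"z":0,"rx":0,"ry":0,"rz":0}]'| egrep 'pos|force'
python3 -m jog '[{"grip":1,"x":0,"y":0,"z":0,"rx":0,"ry":0,"rz":0}]'| egrep 'pos|force'
python3 -m jog '[{"grip":1,"x":0,"y":0,"z":0,"rx":0,"ry":0,"rz":0}]'| egrep 'pos|force'

```

```text
eef_pos: [0.4996, 0.1478, 0.2548]
contact_force: [-0.4, -7.0, 0.3]
eef_pos: [0.4996, 0.148, 0.2548]
contact_force: [-0.1, -8.1, 1.4]
eef_pos: [0.4996, 0.148, 0.2548]
contact_force: [-0.4, -6.9, 0.1]
eef_pos: [0.4996, 0.148, 0.2548]
contact_force: [-1.3, -7.2, 0.4]
eef_pos: [0.4996, 0.148, 0.2548]
contact_force: [-0.1, -7.0, 0.7]
eef_pos: [0.4996, 0.148, 0.2548]
contact_force: [0.2, -6.4, 0.3]
```

```bash

python3 -m jog '[{"grip":1,"x":0,"y":-0.25,"z":0,"rx":0,"ry":0,"rz":0},{"grip":1,"x":0,"y":-0.25,"z":0,"rx":0,"ry":0,"rz":0},{"grip":1,"x":0,"y":0,"z":0,"rx":0,"ry":0,"rz":0}]' | egrep 'pos|force'
for i in 1 2 3 4 5 6; do python3 -m jog '[{"grip":1,"x":0,"y":0,"z":0,"rx":0,"ry":0,"rz":0}]'| egrep 'force'; done
python3 -m jog '[{"grip":1,"x":0,"y":0,"z":0,"rx":0,"ry":0,"rz":0}]'

```

```text
eef_pos: [0.4996, 0.1484, 0.2548]
contact_force: [-0.5, -7.9, 0.7]
contact_force: [-0.3, -7.5, 1.1]
contact_force: [-0.8, -8.2, 0.8]
contact_force: [-1.3, -7.3, 1.3]
contact_force: [-0.2, -7.8, 1.9]
contact_force: [-0.6, -8.0, 0.6]
contact_force: [-1.2, -7.5, 0.9]
time: 18.77
eef_pos: [0.4996, 0.1484, 0.2548]
tcp_rot: [1.0, 0.018, -0.0, 0.002]
contact_force: [-1.1, -8.2, 0.6]
opening: 0.287
```

```bash

python3 -m jog '[{"grip":1,"x":0,"y":0,"z":0,"rx":0,"ry":0,"rz":0},{"grip":1,"x":0,"y":0,"z":0,"rx":0,"ry":0,"rz":0},{"grip":1,"x":0,"y":0,"z":0,"rx":0,"ry":0,"rz":0},{"grip":1,"x":0,"y":0,"z":0,"rx":0,"ry":0,"rz":0},{"grip":1,"x":0,"y":0,"z":0,"rx":0,"ry":0,"rz":0},{"grip":1,"x":0,"y":0,"z":0,"rx":0,"ry":0,"rz":0},{"grip":1,"x":0,"y":0,"z":0,"rx":0,"ry":0,"rz":0},{"grip":1,"x":0,"y":0,"z":0,"rx":0,"ry":0,"rz":0}]'
python3 -m jog '[{"grip":1,"x":0,"y":0,"z":0,"rx":0,"ry":0,"rz":0},{"grip":1,"x":0,"y":0,"z":0,"rx":0,"ry":0,"rz":0},{"grip":1,"x":0,"y":0,"z":0,"rx":0,"ry":0,"rz":0},{"grip":1,"x":0,"y":0,"z":0,"rx":0,"ry":0,"rz":0},{"grip":1,"x":0,"y":0,"z":0,"rx":0,"ry":0,"rz":0},{"grip":1,"x":0,"y":0,"z":0,"rx":0,"ry":0,"rz":0},{"grip":1,"x":0,"y":0,"z":0,"rx":0,"ry":0,"rz":0},{"grip":1,"x":0,"y":0,"z":0,"rx":0,"ry":0,"rz":0}]'

```

```text
time: 19.43
eef_pos: [0.4996, 0.1483, 0.2548]
tcp_rot: [1.0, 0.018, -0.0, 0.002]
contact_force: [-0.4, -7.6, 1.1]
opening: 0.289
time: 20.1
eef_pos: [0.4996, 0.1483, 0.2548]
tcp_rot: [1.0, 0.018, -0.0, 0.002]
contact_force: [-0.6, -7.3, 0.8]
opening: 0.284
```

Held for over 2 s at about 7.7 N. Now I'm easing off slowly.

```bash

for i in 1; do
python3 -m jog '[{"grip":1,"x":0,"y":0.15,"z":0,"rx":0,"ry":0,"rz":0},{"grip":1,"x":0,"y":0.15,"z":0,"rx":0,"ry":0,"rz":0},{"grip":1,"x":0,"y":0.15,"z":0,"rx":0,"ry":0,"rz":0},{"grip":1,"x":0,"y":0.15,"z":0,"rx":0,"ry":0,"rz":0},{"grip":1,"x":0,"y":0.15,"z":0,"rx":0,"ry":0,"rz":0},{"grip":1,"x":0,"y":0.15,"z":0,"rx":0,"ry":0,"rz":0},{"grip":1,"x":0,"y":0.15,"z":0,"rx":0,"ry":0,"rz":0},{"grip":1,"x":0,"y":0.15,"z":0,"rx":0,"ry":0,"rz":0}]'
python3 -m jog '[{"grip":1,"x":0,"y":0.15,"z":0,"rx":0,"ry":0,"rz":0},{"grip":1,"x":0,"y":0.15,"z":0,"rx":0,"ry":0,"rz":0},{"grip":1,"x":0,"y":0.15,"z":0,"rx":0,"ry":0,"rz":0},{"grip":1,"x":0,"y":0.15,"z":0,"rx":0,"ry":0,"rz":0},{"grip":1,"x":0,"y":0.15,"z":0,"rx":0,"ry":0,"rz":0},{"grip":1,"x":0,"y":0.15,"z":0,"rx":0,"ry":0,"rz":0},{"grip":1,"x":0,"y":0.15,"z":0,"rx":0,"ry":0,"rz":0},{"grip":1,"x":0,"y":0.15,"z":0,"rx":0,"ry":0,"rz":0}]'
done
```

```text
time: 20.77
eef_pos: [0.4995, 0.1475, 0.2547]
tcp_rot: [1.0, 0.017, -0.0, 0.001]
contact_force: [-0.4, -5.2, 0.3]
opening: 0.291
time: 21.43
eef_pos: [0.4995, 0.1468, 0.2546]
tcp_rot: [1.0, 0.017, -0.0, -0.0]
contact_force: [-0.3, -3.0, -1.8]
opening: 0.29
```

```bash

python3 -m jog '[{"grip":1,"x":0,"y":0.15,"z":0,"rx":0,"ry":0,"rz":0},{"grip":1,"x":0,"y":0.15,"z":0,"rx":0,"ry":0,"rz":0},{"grip":1,"x":0,"y":0.15,"z":0,"rx":0,"ry":0,"rz":0},{"grip":1,"x":0,"y":0.15,"z":0,"rx":0,"ry":0,"rz":0},{"grip":1,"x":0,"y":0.15,"z":0,"rx":0,"ry":0,"rz":0},{"grip":1,"x":0,"y":0.15,"z":0,"rx":0,"ry":0,"rz":0},{"grip":1,"x":0,"y":0.15,"z":0,"rx":0,"ry":0,"rz":0},{"grip":1,"x":0,"y":0.15,"z":0,"rx":0,"ry":0,"rz":0}]'
python3 -m jog '[{"grip":1,"x":0,"y":0.15,"z":0,"rx":0,"ry":0,"rz":0},{"grip":1,"x":0,"y":0.15,"z":0,"rx":0,"ry":0,"rz":0},{"grip":1,"x":0,"y":0.15,"z":0,"rx":0,"ry":0,"rz":0},{"grip":1,"x":0,"y":0.15,"z":0,"rx":0,"ry":0,"rz":0},{"grip":1,"x":0,"y":0.15,"z":0,"rx":0,"ry":0,"rz":0},{"grip":1,"x":0,"y":0.15,"z":0,"rx":0,"ry":0,"rz":0},{"grip":1,"x":0,"y":0.15,"z":0,"rx":0,"ry":0,"rz":0},{"grip":1,"x":0,"y":0.15,"z":0,"rx":0,"ry":0,"rz":0}]'
python3 -m jog '[{"grip":1,"x":0,"y":0.25,"z":0,"rx":0,"ry":0,"rz":0},{"grip":1,"x":0,"y":0.25,"z":0,"rx":0,"ry":0,"rz":0},{"grip":1,"x":0,"y":0.25,"z":0,"rx":0,"ry":0,"rz":0},{"grip":1,"x":0,"y":0.25,"z":0,"rx":0,"ry":0,"rz":0},{"grip":1,"x":0,"y":0.25,"z":0,"rx":0,"ry":0,"rz":0},{"grip":1,"x":0,"y":0.25,"z":0,"rx":0,"ry":0,"rz":0},{"grip":1,"x":0,"y":0.25,"z":0,"rx":0,"ry":0,"rz":0},{"grip":1,"x":0,"y":0.25,"z":0,"rx":0,"ry":0,"rz":0}]'

```

```text
time: 22.1
eef_pos: [0.4996, 0.1456, 0.2547]
tcp_rot: [1.0, 0.017, -0.0, -0.0]
contact_force: [0.7, -2.2, -1.7]
opening: 0.286
time: 22.77
eef_pos: [0.4997, 0.1444, 0.2548]
tcp_rot: [1.0, 0.017, 0.0, -0.0]
contact_force: [0.1, 0.5, -1.1]
opening: 0.287
time: 23.43
eef_pos: [0.4997, 0.1422, 0.2547]
tcp_rot: [1.0, 0.017, 0.0, -0.0]
contact_force: [0.6, 0.6, -1.7]
opening: 0.285
```

```bash

python3 -m jog '[{"grip":1,"x":0,"y":0.5,"z":0,"rx":0,"ry":0,"rz":0},{"grip":1,"x":0,"y":0.5,"z":0,"rx":0,"ry":0,"rz":0},{"grip":1,"x":0,"y":1,"z":0,"rx":0,"ry":0,"rz":0},{"grip":1,"x":0,"y":1,"z":0,"rx":0,"ry":0,"rz":0},{"grip":1,"x":0,"y":2,"z":0,"rx":0,"ry":0,"rz":0},{"grip":1,"x":0,"y":3,"z":0,"rx":0,"ry":0,"rz":0},{"grip":1,"x":0,"y":5,"z":0,"rx":0,"ry":0,"rz":0},{"grip":1,"x":0,"y":5,"z":0,"rx":0,"ry":0,"rz":0}]'
python3 - <<'E'
from h import *
for n in("side",):
    c=read_camera(n);I=c["frame"][:,:,::-1];p=proj(c,np.array([.5,.14,.04])).astype(int)
    cv2.imwrite(f"pics/{n}11.png",cv2.resize(I[p[1]-30:p[1]+30,p[0]-30:p[0]+30],None,fx=9,fy=9,interpolation=cv2.INTER_CUBIC));print(p)
E
```

```text
time: 24.1
eef_pos: [0.5003, 0.1238, 0.2547]
tcp_rot: [1.0, 0.017, 0.0, 0.0]
contact_force: [-0.5, -0.2, -0.8]
opening: 0.29
[290 223]
```

View pics/side11.png

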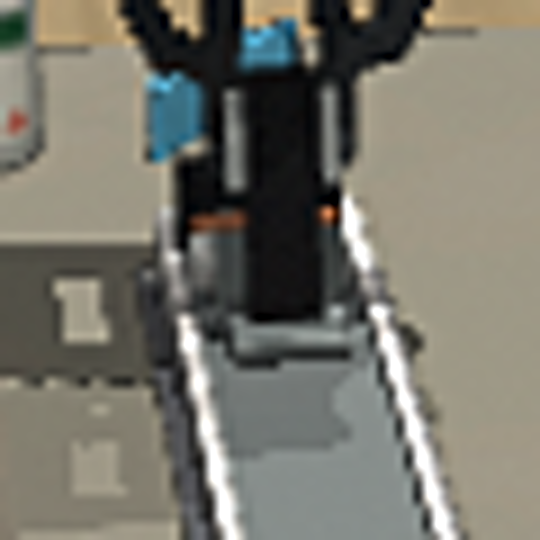

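Side crop: the copper plate is at (215,220), the fuse rests in front of it at (205,260) in the nest, and the blade is clear of it. Next I'm choosing a free spot beside the fixture.

```bash

python3 -m jog '[{"grip":1,"x":0,"y":6,"z":0,"rx":0,"ry":0,"rz":0},{"grip":1,"x":0,"y":10,"z":0,"rx":0,"ry":0,"rz":0},{"grip":1,"x":0,"y":15,"z":-5,"rx":0,"ry":0,"rz":0},{"grip":1,"x":0,"y":10,"z":-20,"rx":0,"ry":0,"rz":0},{"grip":1,"x":0,"y":0,"z":-30,"rx":0,"ry":0,"rz":0},{"grip":1,"x":0,"y":0,"z":-30,"rx":0,"ry":0,"rz":0},{"grip":1,"x":0,"y":0,"z":-20,"rx":0,"ry":0,"rz":0},{"grip":1,"x":0,"y":0,"z":0,"rx":0,"ry":0,"rz":0}]'
python3 - <<'E'
from h import *
t=read_camera("top")
I0=cv2.imread("pics/top0.png")
hsv=cv2.cvtColor(I0,cv2.COLOR_BGR2HSV);m=((hsv[...,0]>80)&(hsv[...,0]<95)&(hsv[...,1]>120)).astype(np.uint8)
n,l,st,ce=cv2.connectedComponentsWithStats(m)
for i in range(1,n):
    if st[i,4]>40:print(st[i],onz(t,*ce[i],.03).round(3))
for q in[(.605,.13),(.505,-.165),(.61,.16)]:print(q,proj(t,np.array([*q,0])),proj(t,np.array([*q,.097])))
totool([.605,.13,.365],1.8)
s=read_camera("side");print([proj(s,np.array([*q,0])) for q in[(.605,.13),(.505,-.165)]])
b=I0.copy();cv2.circle(b,tuple(int(v) for v in proj(t,np.array([.605,.13,0]))),2,(0,0,255),1)
cv2.imwrite("pics/spot.png",cv2.resize(b[180:300,180:340],None,fx=5,fy=5,interpolation=cv2.INTER_CUBIC))
E
```

```text
time: 24.82
eef_pos: [0.5031, 0.0825, 0.3655]
tcp_rot: [1.0, 0.016, 0.005, 0.0]
contact_force: [0.8, 0.6, -1.1]
opening: 0.286
[254 197  19  19 208] [0.677 0.049 0.03 ]
[283 217  16  16 212] [ 0.618 -0.033  0.03 ]
[496 286  26  19 272] [ 0.404 -0.658  0.03 ]
[306 295  16  17 216] [ 0.388 -0.098  0.03 ]
(0.605, 0.13) [237.31588589 231.1681776 ] [230.58073129 228.20593377]
(0.505, -0.165) [336.20509783 263.01063906] [336.68211956 262.36492914]
(0.61, 0.16) [227.33961888 229.66960254] [219.88101759 226.59967811]
t 24.87 pos [0.5024 0.0826 0.3626] yaw 1.89 z [ 6.4e-03 -4.0e-04 -1.0e+00] tool mm [104.1 -44.   -1.7] rz 0.09 F [-0.23  0.85 -2.1 ] op 0.287
[array([324.14379512, 234.89192538]), array([300.88959062, 281.04413972])]
```

View pics/spot.png

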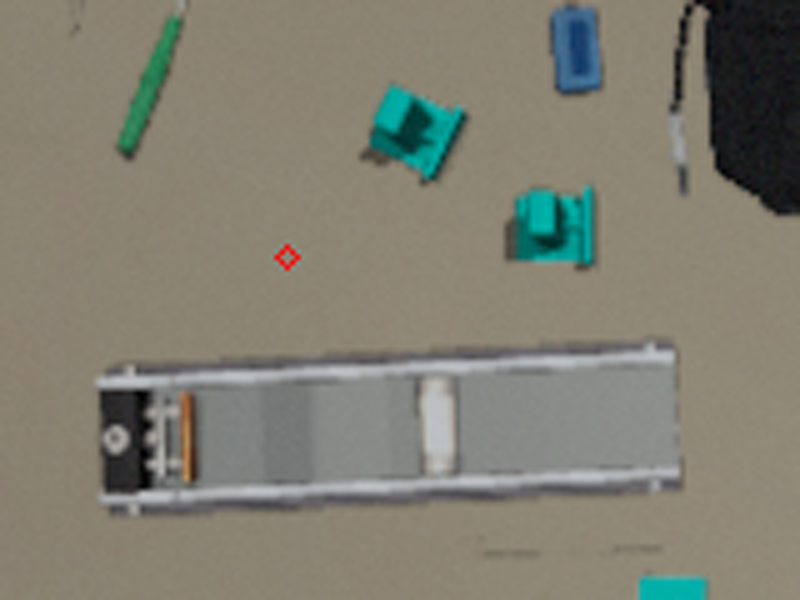

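The marked spot (crop (287,257)) is bare bench beside the fixture. I'm going there.

```bash

python3 -m jog '[{"grip":1,"x":15,"y":-6,"z":0,"rx":0,"ry":0,"rz":0},{"grip":1,"x":25,"y":-11,"z":0,"rx":0,"ry":0,"rz":0},{"grip":1,"x":30,"y":-12,"z":0,"rx":0,"ry":0,"rz":0},{"grip":1,"x":24,"y":-11,"z":0,"rx":0,"ry":0,"rz":0},{"grip":1,"x":10,"y":-4,"z":0,"rx":0,"ry":0,"rz":0},{"grip":1,"x":0,"y":0,"z":20,"rx":0,"ry":0,"rz":0},{"grip":1,"x":0,"y":0,"z":30,"rx":0,"ry":0,"rz":0},{"grip":1,"x":0,"y":0,"z":30,"rx":0,"ry":0,"rz":0}]'
python3 -m jog '[{"grip":1,"x":0,"y":0,"z":20,"rx":0,"ry":0,"rz":0},{"grip":1,"x":0,"y":0,"z":10,"rx":0,"ry":0,"rz":0},{"grip":1,"x":0,"y":0,"z":5,"rx":0,"ry":0,"rz":0},{"grip":1,"x":0,"y":0,"z":0,"rx":0,"ry":0,"rz":0},{"grip":1,"x":0,"y":0,"z":0,"rx":0,"ry":0,"rz":0}]'
python3 - <<'E'
from h import *
totool([.605,.13,.2305],1.8)
c=read_camera("side");I=c["frame"][:,:,::-1]
cv2.imwrite("pics/side12.png",cv2.resize(I[180:270,270:370],None,fx=6,fy=6,interpolation=cv2.INTER_CUBIC))
E
```

```text
time: 25.58
eef_pos: [0.6038, 0.1307, 0.2769]
tcp_rot: [1.0, 0.017, -0.001, 0.0]
contact_force: [-0.1, 1.5, -2.1]
opening: 0.287
time: 26.0
eef_pos: [0.6045, 0.1307, 0.2453]
tcp_rot: [1.0, 0.017, 0.0, 0.0]
contact_force: [0.6, -0.4, -0.8]
opening: 0.292
t 26.0 pos [0.6045 0.1307 0.2453] yaw 1.92 z [ 9.e-04  0.e+00 -1.e+00] tool mm [ 0.4  0.7 14.8] rz 0.12 F [ 0.62 -0.44 -0.82] op 0.292
```

View pics/side12.png

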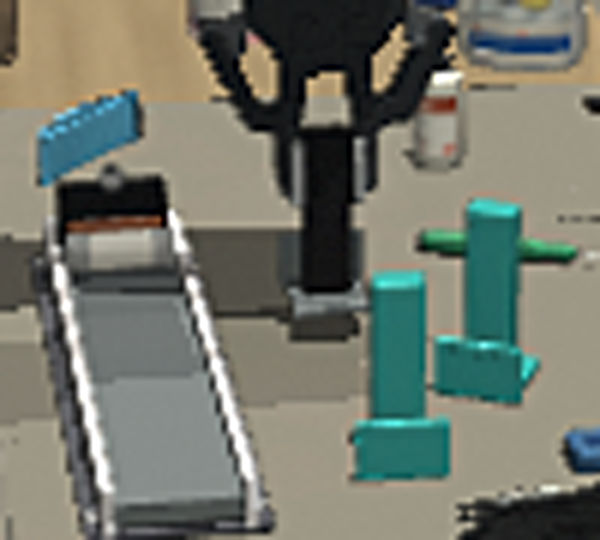

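The fuse lies in the nest against the copper (crop (118,250)). The paddle hangs upright about 15 mm above free bench at (325,300). I'm lowering it.

```bash

python3 -m jog '[{"grip":1,"x":0,"y":0,"z":5,"rx":0,"ry":0,"rz":0},{"grip":1,"x":0,"y":0,"z":4,"rx":0,"ry":0,"rz":0},{"grip":1,"x":0,"y":0,"z":2,"rx":0,"ry":0,"rz":0},{"grip":1,"x":0,"y":0,"z":1,"rx":0,"ry":0,"rz":0},{"grip":1,"x":0,"y":0,"z":1,"rx":0,"ry":0,"rz":0},{"grip":1,"x":0,"y":0,"z":0,"rx":0,"ry":0,"rz":0}]'
python3 -m jog '[{"grip":1,"x":0,"y":0,"z":0.7,"rx":0,"ry":0,"rz":0},{"grip":1,"x":0,"y":0,"z":0.5,"rx":0,"ry":0,"rz":0}]'
python3 -m jog '[{"grip":1,"x":0,"y":0,"z":0.5,"rx":0,"ry":0,"rz":0},{"grip":1,"x":0,"y":0,"z":0,"rx":0,"ry":0,"rz":0}]'

```

```text
time: 26.55
eef_pos: [0.6041, 0.1308, 0.2315]
tcp_rot: [1.0, 0.017, -0.0, 0.0]
contact_force: [0.2, 0.2, -0.9]
opening: 0.289
time: 26.72
eef_pos: [0.6042, 0.1308, 0.2306]
tcp_rot: [1.0, 0.017, 0.0, -0.0]
contact_force: [0.1, 0.2, -1.8]
opening: 0.284
time: 26.88
eef_pos: [0.6042, 0.1307, 0.2302]
tcp_rot: [1.0, 0.017, 0.0, 0.0]
contact_force: [0.1, 0.1, -1.3]
opening: 0.287
```

```bash

python3 -m jog '[{"grip":1,"x":0,"y":0,"z":0.4,"rx":0,"ry":0,"rz":0},{"grip":1,"x":0,"y":0,"z":0,"rx":0,"ry":0,"rz":0}]'|egrep 'pos|force'
python3 -m jog '[{"grip":1,"x":0,"y":0,"z":0.4,"rx":0,"ry":0,"rz":0},{"grip":1,"x":0,"y":0,"z":0,"rx":0,"ry":0,"rz":0}]'|egrep 'pos|force'

```

```text
eef_pos: [0.6043, 0.1308, 0.2301]
contact_force: [-0.7, -0.2, 2.5]
eef_pos: [0.6043, 0.1308, 0.2301]
contact_force: [-2.1, -0.8, 4.6]
```

On the bench. I'm reducing the grip force, opening gradually and rising straight up.

```bash

python3 -m jog '[{"grip":1,"x":0,"y":0,"z":0,"rx":0,"ry":0,"rz":0},{"grip":1,"x":0,"y":0,"z":0,"rx":0,"ry":0,"rz":0},{"grip":0.65,"x":0,"y":0,"z":0,"rx":0,"ry":0,"rz":0},{"grip":0.55,"x":0,"y":0,"z":0,"rx":0,"ry":0,"rz":0},{"grip":0.4,"x":0,"y":0,"z":0,"rx":0,"ry":0,"rz":0},{"grip":0.2,"x":0,"y":0,"z":0,"rx":0,"ry":0,"rz":0},{"grip":0,"x":0,"y":0,"z":0,"rx":0,"ry":0,"rz":0},{"grip":0,"x":0,"y":0,"z":0,"rx":0,"ry":0,"rz":0}]' 20
python3 -m jog '[{"grip":0,"x":0,"y":0,"z":0,"rx":0,"ry":0,"rz":0},{"grip":0,"x":0,"y":0,"z":0,"rx":0,"ry":0,"rz":0},{"grip":0,"x":0,"y":0,"z":0,"rx":0,"ry":0,"rz":0},{"grip":0,"x":0,"y":0,"z":0,"rx":0,"ry":0,"rz":0}]'
python3 - <<'E'
from h import *
c=read_camera("side");I=c["frame"][:,:,::-1]
cv2.imwrite("pics/side13.png",cv2.resize(I[180:270,270:370],None,fx=6,fy=6,interpolation=cv2.INTER_CUBIC))
E
```

```text
time: 27.88
eef_pos: [0.6041, 0.1307, 0.229]
tcp_rot: [1.0, 0.017, -0.0, -0.0]
contact_force: [-0.1, -0.6, 1.7]
opening: 0.987
time: 28.22
eef_pos: [0.6041, 0.1308, 0.2292]
tcp_rot: [1.0, 0.017, 0.0, 0.0]
contact_force: [0.2, -0.3, 0.9]
opening: 0.999
```

View pics/side13.png

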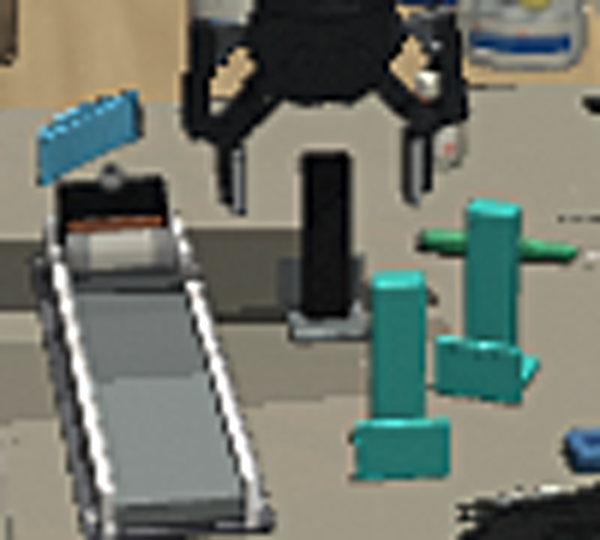

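The paddle stands upright and free (crop (327,240)), and the fuse is in the nest at (118,250). I'm raising the arm and moving clear.

```bash

python3 -m jog '[{"grip":0,"x":0,"y":0,"z":-10,"rx":0,"ry":0,"rz":0},{"grip":0,"x":0,"y":0,"z":-20,"rx":0,"ry":0,"rz":0},{"grip":0,"x":0,"y":0,"z":-25,"rx":0,"ry":0,"rz":0},{"grip":0,"x":0,"y":0,"z":-25,"rx":0,"ry":0,"rz":0},{"grip":0,"x":0,"y":0,"z":-25,"rx":0,"ry":0,"rz":0},{"grip":0,"x":0,"y":0,"z":-25,"rx":0,"ry":0,"rz":0},{"grip":0,"x":0,"y":0,"z":-10,"rx":0,"ry":0,"rz":0},{"grip":0,"x":0,"y":0,"z":0,"rx":0,"ry":0,"rz":0}]'
python3 -m jog '[{"grip":0,"x":0,"y":-20,"z":0,"rx":0,"ry":0,"rz":0},{"grip":0,"x":-10,"y":-35,"z":0,"rx":0,"ry":0,"rz":0},{"grip":0,"x":-10,"y":-35,"z":0,"rx":0,"ry":0,"rz":0},{"grip":0,"x":-10,"y":-35,"z":0,"rx":0,"ry":0,"rz":0},{"grip":0,"x":-10,"y":-35,"z":0,"rx":0,"ry":0,"rz":0},{"grip":0,"x":-10,"y":-35,"z":0,"rx":0,"ry":0,"rz":0},{"grip":0,"x":-10,"y":-35,"z":0,"rx":0,"ry":0,"rz":0},{"grip":0,"x":0,"y":-20,"z":0,"rx":0,"ry":0,"rz":0}]'
python3 -m jog '[{"grip":0,"x":0,"y":0,"z":0,"rx":0,"ry":0,"rz":0},{"grip":0,"x":0,"y":0,"z":0,"rx":0,"ry":0,"rz":0},{"grip":0,"x":0,"y":0,"z":0,"rx":0,"ry":0,"rz":0},{"grip":0,"x":0,"y":0,"z":0,"rx":0,"ry":0,"rz":0}]'
python3 - <<'E'
from h import *
t=read_camera("top");cv2.imwrite("pics/topF.png",cv2.resize(t["frame"][180:310,180:340,::-1],None,fx=4.5,fy=4.5,interpolation=cv2.INTER_CUBIC))
c=read_camera("side");cv2.imwrite("pics/sideF.png",cv2.resize(c["frame"][170:340,250:400,::-1],None,fx=3.5,fy=3.5,interpolation=cv2.INTER_CUBIC))
T=t["frame"][250:285,200:250].astype(int);n,l,st,ce=cv2.connectedComponentsWithStats((T.min(2)>180).astype(np.uint8))
for i in range(1,n):
    if st[i,4]>12:print(st[i],ce[i]+[200,250],onz(t,*(ce[i]+[200,250]),.04))
E
```

```text
time: 28.93
eef_pos: [0.6049, 0.1308, 0.3738]
tcp_rot: [1.0, 0.017, 0.004, -0.0]
contact_force: [0.6, -0.1, 1.1]
opening: 1.001
time: 29.6
eef_pos: [0.5333, 0.3816, 0.3667]
tcp_rot: [1.0, 0.018, -0.002, 0.0]
contact_force: [-0.1, -0.2, 0.1]
opening: 0.999
time: 29.93
eef_pos: [0.5361, 0.3775, 0.3682]
tcp_rot: [1.0, 0.016, -0.001, 0.001]
contact_force: [0.5, -0.8, 0.4]
opening: 0.999
[16  8  5 18 60] [217.88333333 266.58333333] [0.49915291 0.17926296 0.04      ]
[23 28 13  1 13] [229. 278.] [0.46559221 0.14699907 0.04      ]
```

View pics/topF.png

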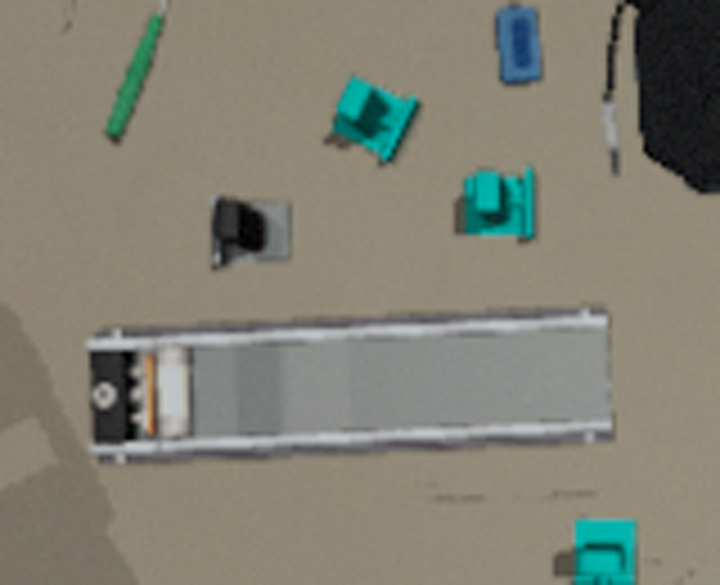

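View pics/sideF.png

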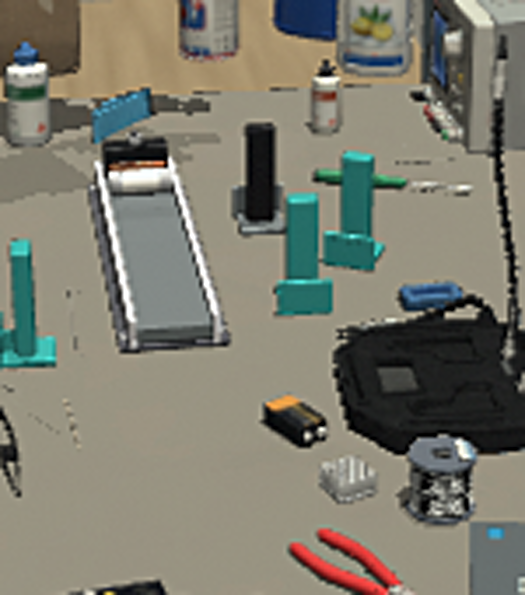

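In the top view the fuse lies in the nest against the copper (crop (172,390)). The paddle stands upright beside the fixture (crop (248,228)), and the bystanders have not moved.

```bash
python3 -c "
from plant import *
print(sign_off(), get_state()['time'])"
```

```text
the job is handed in; nothing more can be done
the job is handed in; nothing more can be done
```

The job is done and was handed in at about 30 s of the 66 s allowed. The fuse is in the nest and the paddle is standing on the bench.

- **Push:** I gripped the dark paddle by its upright grip and rolled the fuse over the sill at 18–30 mm/s. The contact slid back about 12 mm at roughly 3–4 N, then seated on its spring.
- **Hold:** I held about 7.7 N for over 2 s. Readings ran from 7.3 to 8.2 N, and the highest reading in the whole push was 8.2 N.
- **Release:** I eased off at about 2 mm/s. Then I stood the paddle at about (0.604, 0.131) on bare bench beside the fixture, let go and moved the arm clear.

**Last checks:** Both cameras show the fuse lying against the copper contact, at about fixture x = +112 mm. They also show the paddle upright and free and nothing else moved near the fixture.

**Limits:** The arm hid the fuse from the top camera during the push, so I followed it in the side view and by force. Force was read only at the end of each move and was noisy by about ±0.8 N, so a short peak in between could have gone unseen. No check failed.

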